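# Sort the demo-table game pieces back into their trays

### The job

The demo game is over: sort the five loose wooden pieces from the mat into the trays whose glued-on samples show their kind - the chess pawn and rook standing upright in the chess tray, one in each bay; the two draughts pieces lying flat in the draughts tray, one in each bay; and the domino lying flat, pips up, in the domino tray. Each must rest squarely on the tray's floor and be set down rather than dropped. Leave the dice cup and the card box where they are.

Things in the scene. Friction and masses are not known exactly. Their poses are not given: they have to be found in the camera images.
- pawn: Loose turned-wood chess pawn, dark, standing upright, 55 mm tall: round base 30 mm across and 9 mm high, thin neck 14 to 16 mm, head 22 mm across from 36 to 50 mm height (straight-sided there, the place to grip). About 25 g. Origin at the centre of its underside, z up.
- rook: Loose turned-wood chess rook (castle), pale, standing upright, 59 mm tall with its four battlements: round base 34 mm across and 10 mm high, neck 20 to 22 mm, straight-sided head 30 mm across from 42 to 54 mm height (the place to grip). About 40 g. Origin at the centre of its underside, z up.
- man: Loose draughts man, single: a pale flat wooden disc 36 mm across and 12 mm thick, lying flat. About 15 g. Origin at the centre of its underside, z up.
- king: Loose draughts king: a dark wooden piece of two discs in one, 36 mm across and 24 mm thick (twice the height of the man), a single solid piece, lying flat. About 30 g. Origin at the centre of its underside, z up.
- domino: Loose pale wooden domino with black pips upwards, lying flat, 26 mm wide (local x), 52 mm long (local y), 10 mm thick. About 20 g. Origin at the centre of its underside, z up.
- chess_tray: Fixed wooden tray. Origin under the middle of its well, at table height; x away from the robot (turned up to 10 degrees). Well 96 (x) by 128 mm (y), floor 4 mm up, 4 mm walls with tops 14 mm up. A rib at y=0 (4 mm wide, top 8 mm up) makes two bays centred at y=-33 and +33. Ledge (x 52 to 98 mm, 10 mm high) with glued samples: pawn and rook on their sides, tops at most 44 mm up.
- draughts_tray: Fixed wooden tray. Origin under the middle of its well, at table height; x away from the robot (turned up to 10 degrees). Well 96 (x) by 128 mm (y), floor 4 mm up, 4 mm walls with tops 14 mm up. A rib at y=0 (4 mm wide, top 8 mm up) makes two bays centred at y=-33 and +33. Ledge (x 52 to 98 mm, 10 mm high) with glued samples: single and double disc, flat, tops at most 34 mm up.
- domino_tray: Fixed wooden tray. Origin under the middle of its well, at table height; x away from the robot (turned up to 10 degrees). Well 96 (x) by 128 mm (y), floor 4 mm up, 4 mm walls with tops 14 mm up. No rib: one bay. Ledge (x 52 to 98 mm, 10 mm high) with glued samples: one domino, flat, long side along y, top 20 mm up.
- dice_cup: Loose black dice cup, open at the top, 64 mm across the rim and 62 mm high, 250 g. Stands on the mat among the pieces; leave it alone. Origin at the centre of its underside, z up.
- card_box: Loose closed card box lying flat, cardboard with a blue panel on top, 90 mm (local x) by 64 mm (local y), 26 mm high, 200 g. Stands on the mat among the pieces; leave it alone. Origin at the centre of its underside, z up.
Not all that is in view belongs to the job. Leave any green or orange look-alike of the rook alone.

How it is judged:
By the outcome, as a careful person would: the job done as asked, in the order asked, and still so for the second after the job is handed in, with the robot touching nothing.
It also fails if it takes over 120 s, if anything falls off the work surface, if the arm or the gripper's body presses on something with over 40 N, if the wrist force passes 120 N, or if a joint passes its speed limit or range.

### The arm

A 6-joint arm with a two-finger parallel gripper is mounted at the origin on the work surface. World frame = base frame: x ahead of the robot, y to its left, z up, the work surface at z = 0. Lengths are in mm, angles in rad, forces in N, time in s.
With the tool pointing down it reaches from about 275 to 825 mm from the base axis. Payload 4.9 kg.
Tool frame: the origin (TCP) lies midway between the tips of the shut fingers; the grasp point (between the pads) lies 19 mm behind it; z points along the fingers, y is the direction in which the jaws open and shut (so a half turn about z gives the same grasp; the last joint's range is limited). The gripper opens to 85 mm and grips with 20 to 120 N. Pads are 22 mm wide; open, the fingers measure 114 mm over their backs; the gripper's body (76 mm by 85 mm) begins 54 mm behind the grasp point. The pads swing forward as they close: fully open they stand 13 mm farther back than shut.
Start: joints at [-1.427, 0.326, -0.193, 1.052, 0, 1.437], TCP at [150.844, -528.928, 231.281] pointing down, gripper open.
Joint ranges: [-2.65, 2.65], [-0.97, 1.79], [-1.3, 1.35], [-1.93, 2.1], [-1.47, 1.37], [-3.14, 3.14]. Speed limits (rad/s): [2.57, 2.57, 3.14, 3.14, 3.14, 3.14].

### API

Orientations are given as a 3x3 rotation matrix whose columns are the frame's x, y, z axes.
In Python, from rig import readout, vision, finish_job gives the robot as it stands.
- The arm moves only by the shell command python3 -m pendant 'ROWS' [FORCE]. ROWS is JSON, one flat list of numbers, 7 for each row, row after row: the shift along the world's x, y, z as a fraction of full scale, then the turn, a rotation vector about the world's x, y, z as a fraction of full scale, then the gripper's target within -1 to 1 (fully open at 1, half-way at 0, shut at -1). In form: [tx, ty, tz, rx, ry, rz, gripper, tx, ty, tz, rx, ry, rz, gripper, ...]. A call has 1 to 20 rows; each row is the pose to reach, as a shift and turn from the pose measured when the call began; what a row does not reach only later rows make up. Full scale, the value 1, is 100 mm for a shift and 45 degrees for a turn. A row lasts 1/12 s, in which the tool goes at most 41.7 mm and 7.16 degrees, less where a joint would pass 70% of its speed; a pose out of reach is approached as far as the arm can. A call with a number of a shift or a turn outside -1 to 1 is refused whole. A call with a gripper value outside its range is refused whole. The fingers move at their own pace and stop on an object; FORCE is the grip in N (left out, the last holds). Time passes only in rows, so rows that repeat a pose let the fingers close. It gives the time, the measured TCP pose, the force and the opening at its end, in the units of the state.
- readout.observe(): the state, without advancing time (a new reading comes with each control period).
- vision.capture(name): name is "side" or "top"; returns a dict with "frame" (384x512x3 uint8, red, green, blue), "z_map" (384x512 float32, mm along the optical axis (not along the pixel's ray), 0 where there is no reading), "fx", "fy", "cx", "cy" (pixels), "dist_coeffs" ([k1, k2, p1, p2, k3] as OpenCV has them; the pictures are not rectified), "world_to_cam" (4x4, takes a point from world to camera coordinates). Camera axes: x right, y down, z forward; pixel columns grow to the right and rows downward; lengths in mm; the calibration is good to about 2 mm. A picture is of the moment at which its call begins.
- finish_job(): hands the job in, once; it reports no verdict.
The state is a dict: "clock": time; "joint_positions": joint angles; "joint_velocities": joint speeds; "joint_torque": joint torques, N m; "tcp_pos": TCP position; "tcp_rot": TCP orientation; "force": force on the tool from outside, world axes, zero at the start; "ft_torque": the same for the moment, N m; "opening": opening from 0.0 (shut) to 1.0 (fully open).
Only numpy, scipy, OpenCV 4.12 (cv2) and the standard library are available. Lean on these libraries where they do the work, as an engineer would, in place of code of your own. Each camera call takes 0.05 s, during which the arm holds its last target.

## Working session

There is one attempt and no reset: what is moved stays moved. The work goes in short steps, Python scripts to look and compute and a shell command to move; the robot and the scene stay as the last step left them, time stands still between calls to the robot, and variables do not carry over. Pictures are saved under pics/ and viewed, and the job is handed in when it is done.

```bash
ls; mkdir -p pics; python3 - <<'E'
from rig import readout, vision
import cv2, numpy as np
s=readout.observe();print({k:np.round(v,3).tolist() for k,v in s.items()})
for n in("side","top"):
    c=vision.capture(n);cv2.imwrite(f"pics/{n}0.png",cv2.resize(c["frame"][:,:,::-1],(800,600)))
    np.savez(f"{n}0.npz",**c)
    print(n,c["fx"],c["fy"],c["cx"],c["cy"],c["dist_coeffs"],np.round(c["world_to_cam"],4).tolist(),(c["z_map"]>0).mean())
E
```

```text
pics
{'clock': 0.0, 'joint_positions': [-1.427, 0.327, -0.194, 1.052, -0.0, 1.437], 'joint_velocities': [0.001, 0.0, -0.001, 0.0, -0.0, -0.001], 'joint_torque': [-0.002, -44.34, 26.244, 0.016, -0.0, 0.0], 'tcp_pos': [150.768, -528.345, 230.513], 'tcp_rot': [[0.962, 0.274, -0.0], [0.274, -0.962, 0.002], [0.0, -0.002, -1.0]], 'force': [0.25, -0.282, -1.219], 'ft_torque': [0.04, -0.01, -0.047], 'opening': 0.996}
side 390.80439712117106 390.80439712117106 255.72540113606803 195.1368113492649 [0.02614658 0.         0.         0.         0.        ] [[0.7534, -0.6576, 0.0032, -372.2869], [-0.4091, -0.4724, -0.7807, 217.8779], [0.5149, 0.5868, -0.6249, 632.5928], [0.0, 0.0, 0.0, 1.0]] 0.9957682291666666
top 388.62579444801344 388.62579444801344 250.83647868345065 189.60239184453295 [-0.05950222  0.          0.          0.          0.        ] [[-0.0117, -0.9999, 0.0005, 25.3469], [-0.9962, 0.0116, -0.0858, 493.059], [0.0858, -0.0015, -0.9963, 953.3693], [0.0, 0.0, 0.0, 1.0]] 0.9957733154296875
```

View pics/top0.png

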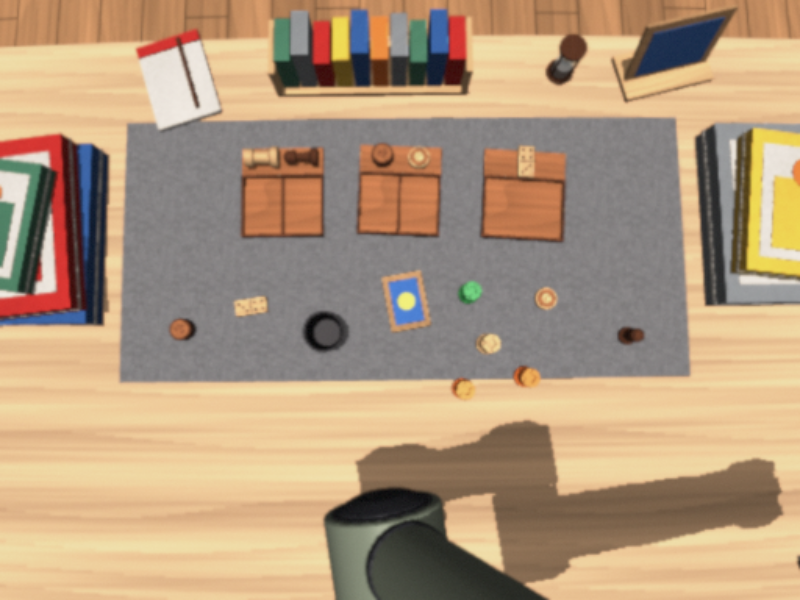

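View pics/side0.png

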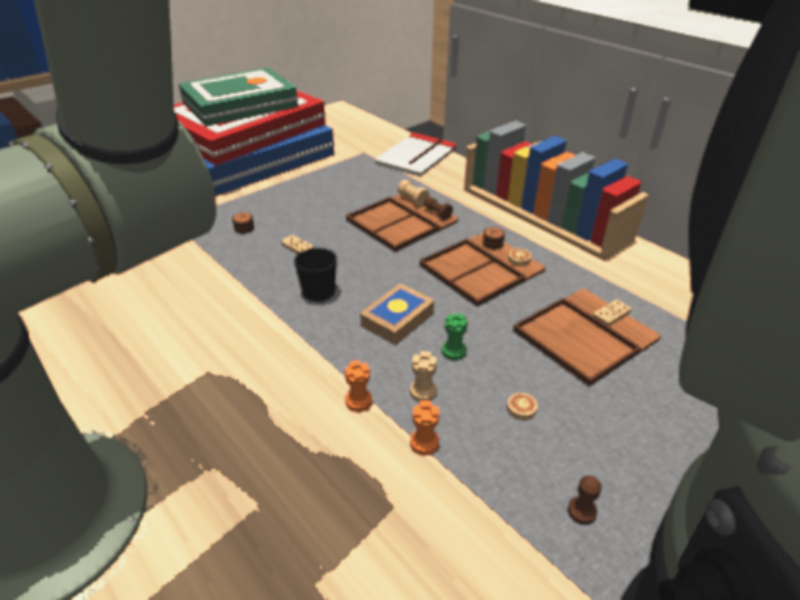

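Top view (800x600): king (181,329), domino (250,306), cup (326,331), card box (406,301), pale rook (489,343), green rook (471,291), man (546,298), pawn (630,335), two orange rooks (464,389), (527,377). The trays, left to right, are chess, draughts and domino. Next I'll measure them.

```bash
cat > h.py <<'E'
import numpy as np, cv2
from rig import readout, vision
def load(n): return dict(np.load(n+".npz"))
def KD(c): return np.array([[c["fx"],0,c["cx"]],[0,c["fy"],c["cy"]],[0,0,1]],float),np.array(c["dist_coeffs"],float)
def rays(c,uv):
    K,d=KD(c);p=cv2.undistortPoints(np.array(uv,float).reshape(-1,1,2),K,d).reshape(-1,2)
    R=c["world_to_cam"][:3,:3];t=c["world_to_cam"][:3,3]
    D=np.c_[p,np.ones(len(p))]@R; return -R.T@t,D
def plane(c,uv,z):
    o,D=rays(c,uv);return o+D*((z-o[2])/D[:,2])[:,None]
def cloud(c):
    v,u=np.mgrid[:384,:512];o,D=rays(c,np.c_[u.ravel(),v.ravel()])
    return (o+D*c["z_map"].reshape(-1,1)).reshape(384,512,3)
def tri(c1,u1,c2,u2):
    o1,d1=rays(c1,u1);o2,d2=rays(c2,u2);d1=d1[0]/np.linalg.norm(d1);d2=d2[0]/np.linalg.norm(d2)
    s=np.linalg.lstsq(np.c_[d1,-d2],o2-o1,rcond=None)[0];a=o1+s[0]*d1;b=o2+s[1]*d2
    return (a+b)/2,np.linalg.norm(a-b)
def proj(c,P):
    K,d=KD(c);R=c["world_to_cam"][:3,:3];t=c["world_to_cam"][:3,3]
    return cv2.projectPoints(np.array(P,float).reshape(-1,1,3),cv2.Rodrigues(R)[0],t,K,d)[0].reshape(-1,2)
E
python3 - <<'E'
from h import *
for n in("top0","side0"):
    c=load(n);X=cloud(c)
    x,y,z=X[...,0],X[...,1],X[...,2]
    flat=(x>300)&(x<700)&(abs(y)<400)
    zz=z[flat&(abs(z)<4)];print(n,"mat z",np.median(zz),zz.std())
    m=((z>6)&(z<80)&(x>270)&(x<720)&(y<450)&(y>-480)).astype(np.uint8)
    k,l,st,ce=cv2.connectedComponentsWithStats(m)
    for i in range(1,k):
        if st[i,4]<15: continue
        q=l==i;P=X[q];zt=np.percentile(P[:,2],95);T=P[P[:,2]>zt-4]
        print(i,st[i,4],ce[i].round(1),"top z",zt.round(1),"topctr",((np.percentile(T,3,0)+np.percentile(T,97,0))/2).round(1),"ext",(np.percentile(T,97,0)-np.percentile(T,3,0)).round(0),"rgb",c["frame"][q].mean(0).round(0))
E
```

```text
top0 mat z 0.11505871753490737 1.7491767740261388
1 871 [179.3 117.4] top z 37.0 topctr [714.6 198.1  38.3] ext [ 11. 115.  10.] rgb [141.  92.  63.]
2 782 [255.5 117.4] top z 28.3 topctr [714.6   7.   30.4] ext [11. 80. 11.] rgb [149.  97.  67.]
3 922 [336.3 118.1] top z 19.8 topctr [ 653.8 -199.2   19.2] ext [128. 125.   6.] rgb [160. 107.  74.]
45 32 [254.4 129.1] top z 10.6 topctr [652.7  10.6   9.2] ext [40.  9.  4.] rgb [152.  93.  61.]
239 918 [259.3 192.5] top z 28.6 topctr [485.5  -2.   27. ] ext [83. 62.  4.] rgb [153. 152. 158.]
240 161 [300.  186.7] top z 60.7 topctr [ 498.1 -103.1   59.9] ext [23. 23.  6.] rgb [ 94. 168. 105.]
242 159 [349.  190.5] top z 14.8 topctr [ 489.7 -230.    13.1] ext [30. 31.  4.] rgb [205. 157. 111.]
243 208 [160.6 195.5] top z 12.3 topctr [481.9 249.3  10.7] ext [28. 48.  5.] rgb [218. 181. 132.]
246 326 [204.7 211.3] top z 63.0 topctr [438.5 126.6  61.6] ext [60. 60.  5.] rgb [44. 42. 43.]
247 179 [115.9 210.4] top z 26.2 topctr [445.7 361.   24.5] ext [30. 30.  4.] rgb [142.  91.  64.]
255 155 [403.6 214.5] top z 55.4 topctr [ 425.8 -362.1  
[... 885 characters left out ...]
7 1046 [379.6 211.9] top z 17.7 topctr [ 703.7 -205.2   16.9] ext [28. 26.  6.] rgb [132.  91.  64.]
18 355 [290.7 214.6] top z 57.2 topctr [ 498.2 -105.2   55.8] ext [26. 25.  4.] rgb [ 53. 105.  62.]
19 399 [270.6 240.3] top z 57.4 topctr [ 416.  -133.    56.1] ext [24. 23.  5.] rgb [155. 128.  94.]
20 410 [228.2 246.2] top z 57.3 topctr [344.8 -92.4  55.9] ext [24. 26.  5.] rgb [168.  96.  52.]
21 226 [333.7 258.9] top z 11.7 topctr [ 488.3 -231.6   10.2] ext [31. 30.  4.] rgb [207. 158. 110.]
22 482 [271.5 273. ] top z 57.5 topctr [ 362.8 -192.2   56.1] ext [23. 24.  4.] rgb [170.  97.  52.]
23 430 [374.7 319. ] top z 53.4 topctr [ 426.6 -364.7   52.3] ext [16. 17.  5.] rgb [80. 56. 44.]
```

```bash
python3 - <<'E'
from h import *
c=load("top0");f=c["frame"][:,:,::-1]
cv2.imwrite("pics/t_l.png",cv2.resize(f[85:260,85:235],None,fx=3.4*1.3,fy=3.4,interpolation=cv2.INTER_CUBIC))
cv2.imwrite("pics/t_a.png",cv2.resize(f[85:260,90:430],None,fx=2.35,fy=2.35,interpolation=cv2.INTER_CUBIC))
c=load("side0");f=c["frame"][:,:,::-1]
cv2.imwrite("pics/s_a.png",cv2.resize(f[105:355,130:430],None,fx=2.4,fy=2.4,interpolation=cv2.INTER_CUBIC))
E
```

```text
(no output)
```

View pics/t_a.png

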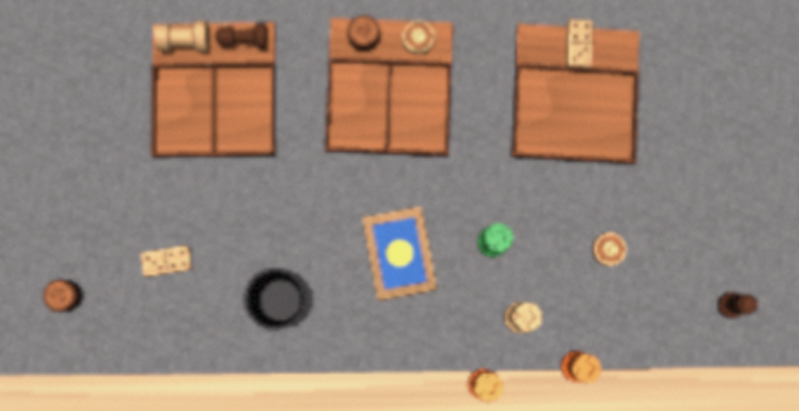

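View pics/s_a.png

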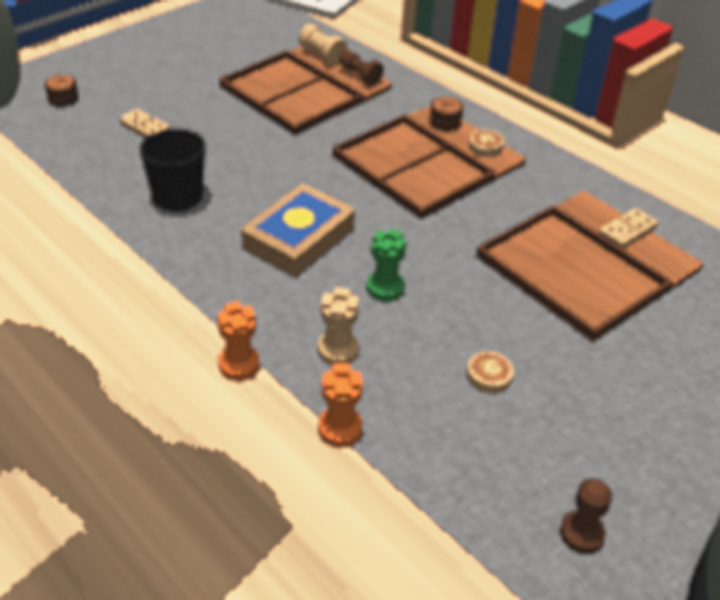

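```bash
cat > meas.py <<'E'
from h import *
ROI={"chess":(100,290),"draughts":(-72,100),"domino":(-300,-95)}
def trays(c,name):
    X=cloud(c);x,y,z=X[...,0],X[...,1],X[...,2]
    hsv=cv2.cvtColor(c["frame"],cv2.COLOR_RGB2HSV)
    for k,(a,b) in ROI.items():
        m=((hsv[...,1]>60)&(x>555)&(x<740)&(y>a)&(y<b)&(z<20)&(z>-4)).astype(np.uint8)
        n,l,s,_=cv2.connectedComponentsWithStats(m);i=1+np.argmax(s[1:,4]);q=l==i
        # contour pixels cast on planes
        cn=max(cv2.findContours(q.astype(np.uint8),0,1)[0],key=cv2.contourArea).reshape(-1,2)
        P=plane(c,cn,12)[:,:2].astype(np.float32)
        r=cv2.minAreaRect(P);bx=cv2.boxPoints(r)
        ctr=np.array(r[0]); a0=r[2]
        a0=(a0+45)%90-45; t=np.radians(a0);org=ctr-23*np.array([np.cos(t),np.sin(t)])
        print(name,k,"ctr",ctr.round(1),np.round(r[1],1),"ang",round(a0,2),"org",org.round(1))
        # long-edge angles: fit floor bright area
if __name__=="__main__":
    for n in("top0","side0"): trays(load(n),n)
    for n in("top0","side0"):
        c=load(n);X=cloud(c);hsv=cv2.cvtColor(c["frame"],cv2.COLOR_RGB2HSV)
        m=((hsv[...,1]>60)&(abs(X[...,0]-482)<40)&(abs(X[...,1]-249)<45)&(X[...,2]<20)).astype(np.uint8)
        k,l,st,ce=cv2.connectedComponentsWithStats(m);i=1+np.argmax(st[1:,4])
        cn=max(cv2.findContours((l==i).astype(np.uint8),0,1)[0],key=cv2.contourArea).reshape(-1,2)
        r=cv2.minAreaRect(plane(c,cn,10)[:,:2].astype(np.float32))
        P=X[l==i];pp=P[:,:2]-P[:,:2].mean(0);w,v=np.linalg.eigh(pp.T@pp);
        print(n,"domino",r,"pca long ang",np.degrees(np.arctan2(v[1,1],v[0,1])),"mean",P.mean(0))
        for k,(a,b) in ROI.items():
            fl=(abs(X[...,2]-4)<8)&(X[...,0]>600)&(X[...,0]<640)&(X[...,1]>a+50)&(X[...,1]<b-50)
            print(k,"floor z",np.median(X[fl][:,2]).round(1))
E
python3 meas.py
```

```text
top0 chess ctr [667.8 199.4] [136.7 144.9] ang -0.77 org [644.8 199.7]
top0 draughts ctr [668.2   6.2] [136.  145.9] ang -2.87 org [645.2   7.4]
top0 domino ctr [ 663.9 -199.5] [138.6 156.4] ang -3.71 org [ 640.9 -198. ]
side0 chess ctr [667.2 191.8] [145.2 156.4] ang -0.01 org [644.2 191.8]
side0 draughts ctr [6.687e+02 6.000e-01] [142.5 158.9] ang -3.2 org [645.7   1.8]
side0 domino ctr [ 663.1 -203.4] [139.5 169.7] ang -4.28 org [ 640.1 -201.7]
top0 domino ((481.5875244140625, 250.15676879882812), (27.734399795532227, 53.803070068359375), 8.801881790161133) pca long ang 99.09731515964927 mean [481.59320654 250.3918558    8.73845126]
chess floor z 3.4
draughts floor z 3.5
domino floor z 3.4
side0 domino ((478.529052734375, 246.60595703125), (32.76703643798828, 55.08284378051758), 9.394159317016602) pca long ang 85.12317367044919 mean [482.72130135 253.03684896   5.89788274]
chess floor z 1.9
draughts floor z 2.0
domino floor z 2.0
```

```bash
python3 - <<'E'
from h import *
c=load("top0");s=load("side0")
T={"chess":[(155,67),(272,66),(274,154),(155,154),(214,110)],"draughts":[(332,64),(449,64),(446,153),(330,150),(389,108)],"domino":[(519,69),(635,72),(633,159),(515,154)]}
S={"chess":[(290,53),(357,86),(296,127),(222,84)],"draughts":[(407,120),(490,174),(421,211),(336,155)],"domino":[(557,210),(667,287),(593,335),(480,255)]}
for k in T:
    P=plane(c,[(90+u/2.35,85+v/2.35) for u,v in T[k]],13);print(k,P[:,:2].round(0).tolist(),P[:4,:2].mean(0).round(1))
    P=plane(s,[(130+u/2.4,105+v/2.4) for u,v in S[k]],13);print("  side",P[:,:2].round(0).tolist(),P[:4,:2].mean(0).round(1))
# TCP visible check: where would domino pieces be in side at z10
print(proj(s,[(481.6,250,10)]))
E
```

```text
chess [[694.0, 263.0], [694.0, 134.0], [596.0, 131.0], [597.0, 261.0], [645.0, 197.0]] [645.2 197.3]
  side [[697.0, 253.0], [704.0, 145.0], [596.0, 126.0], [590.0, 249.0]] [646.9 193.5]
draughts [[695.0, 68.0], [693.0, -61.0], [594.0, -56.0], [599.0, 70.0], [645.0, 6.0]] [645.5   5.5]
  side [[696.0, 58.0], [687.0, -66.0], [591.0, -61.0], [593.0, 60.0]] [641.8  -2.3]
domino [[687.0, -138.0], [683.0, -266.0], [586.0, -260.0], [593.0, -131.0]] [ 637.1 -198.5]
  side [[690.0, -145.0], [674.0, -273.0], [578.0, -265.0], [585.0, -140.0]] [ 631.5 -205.7]
[[189.11824563 154.89366546]]
```

```bash
python3 -m pendant '[0.3,0.3,0,0,0,0.15,0.2,0.6,0.6,0,0,0,0.3,0.2,1,0.8,0,0,0,0.45,0.2,1,0.8,0,0,0,0.6,0.2,1,0.8,0,0,0,0.75,0.2,1,0.8,0,0,0,0.9,0.2,1,0.8,0,0,0,1,0.2,1,0.8,0,0,0,1,0.2]' 30
```

```text
clock: 0.77
tcp_pos: [250.9, -447.9, 230.2]
tcp_rot: [[0.485, 0.875, -0.002], [0.875, -0.485, 0.002], [0.001, -0.002, -1.0]]
force: [0.1, -0.2, -0.4]
opening: 0.602
```

```bash
cat > go.py <<'E'
import sys,numpy as np
from rig import readout
from scipy.spatial.transform import Rotation as R
# args: x y z yaw(y-axis angle deg)
a=list(map(float,sys.argv[1:]));s=readout.observe()
p=s["tcp_pos"];r=np.array(s["tcp_rot"])
t=np.radians(a[3] if len(a)>3 else 0)
G=np.array([[np.sin(t)*-1,np.cos(t),0],[np.cos(t),np.sin(t),0],[0,0,-1]]) 
rv=R.from_matrix(G@r.T).as_rotvec()
print("t",round(s["clock"],2),"tcp",np.round(p,1),"shift",np.round((np.array(a[:3])-p)/100,3),"turn",np.round(np.degrees(rv)/45,3),"F",np.round(s["force"],1),"op",round(s["opening"],3))
E
python3 go.py 426 -363 100 0
```

```text
t 0.77 tcp [ 250.9 -447.9  230.2] shift [ 1.751  0.849 -1.302] turn [-0.002 -0.003  0.644] F [ 0.1 -0.2 -0.4] op 0.602
```

```bash
python3 -m pendant '[0.3,0.15,-0.1,0,0,0.15,0.2,0.6,0.3,-0.3,0,0,0.3,0.2,0.9,0.5,-0.5,0,0,0.45,0.2,0.9,0.5,-0.7,0,0,0.6,0.2,0.9,0.5,-0.7,0,0,0.644,0.2,0.9,0.5,-0.7,0,0,0.644,0.2]'; python3 go.py 426 -363 70 0
```

```text
clock: 1.27
tcp_pos: [340.7, -396.3, 158.6]
tcp_rot: [[0.0, 1.0, -0.004], [1.0, -0.0, 0.004], [0.004, -0.004, -1.0]]
force: [0.2, -0.5, -0.1]
opening: 0.596
t 1.27 tcp [ 340.7 -396.3  158.6] shift [ 0.853  0.333 -0.886] turn [-0.005 -0.005  0.   ] F [ 0.2 -0.5 -0.1] op 0.596
```

```bash
python3 -m pendant '[0.3,0.12,-0.3,-0.005,-0.005,0,0.2,0.6,0.24,-0.6,-0.005,-0.005,0,0.2,0.853,0.333,-0.88,-0.005,-0.005,0,0.2,0.853,0.333,-0.88,-0.005,-0.005,0,0.2,0.853,0.333,-0.88,-0.005,-0.005,0,0.2]'; python3 go.py 426.2 -363.3 22 0; python3 - <<'E'
from h import *
for n in("top","side"):
    c=vision.capture(n);u=proj(c,[426,-363,50])[0].astype(int);f=c["frame"][max(0,u[1]-60):u[1]+60,max(0,u[0]-80):u[0]+80,::-1]
    cv2.imwrite(f"pics/p1{n}.png",cv2.resize(f,None,fx=4,fy=4,interpolation=cv2.INTER_CUBIC))
E
```

```text
clock: 1.68
tcp_pos: [425.9, -361.8, 69.0]
tcp_rot: [[0.0, 1.0, -0.003], [1.0, -0.0, 0.002], [0.002, -0.003, -1.0]]
force: [-0.2, 0.4, -0.1]
opening: 0.601
t 1.68 tcp [ 425.9 -361.8   69. ] shift [ 0.003 -0.015 -0.47 ] turn [-0.003 -0.003  0.001] F [-0.2  0.4 -0.1] op 0.601
```

View pics/p1side.png

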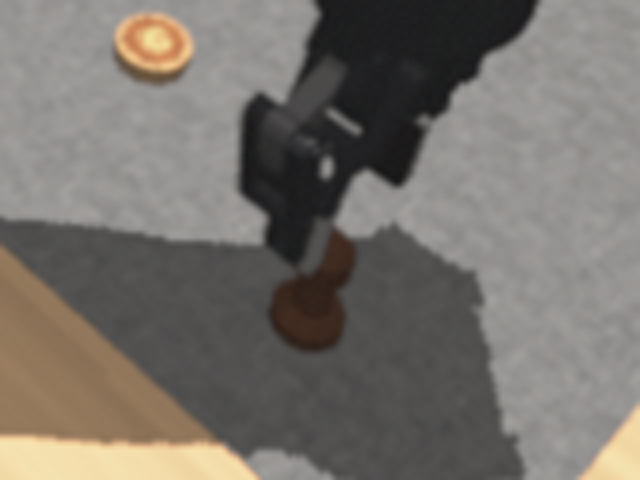

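The fingers straddle the pawn, with the near finger at (300,250) in front of the head at (340,255). I'll descend and grip.

```bash
python3 -m pendant '[0.003,-0.015,-0.2,-0.003,-0.003,0,0.2,0.003,-0.015,-0.4,-0.003,-0.003,0,0.2,0.003,-0.015,-0.47,-0.003,-0.003,0,0.2,0.003,-0.015,-0.47,-0.003,-0.003,0,0.2,0.003,-0.015,-0.47,0,0,0,-0.3,0.003,-0.015,-0.47,0,0,0,-1,0.003,-0.015,-0.47,0,0,0,-1,0.003,-0.015,-0.47,0,0,0,-1,0.003,-0.015,-0.47,0,0,0,-1,0.003,-0.015,-0.47,0,0,0,-1,0.003,-0.015,-0.47,0,0,0,-1,0.003,-0.015,-0.47,0,0,0,-1]' 30; python3 go.py 645 162 120 0
```

```text
clock: 2.78
tcp_pos: [426.8, -366.6, 25.9]
tcp_rot: [[0.002, 1.0, 0.001], [1.0, -0.002, -0.004], [-0.004, 0.001, -1.0]]
force: [-0.4, -1.1, 6.7]
opening: 0.238
t 2.78 tcp [ 426.8 -366.6   25.9] shift [2.182 5.286 0.941] turn [0.005 0.002 0.003] F [-0.4 -1.1  6.7] op 0.238
```

```bash
python3 -m pendant '[0,0,0.1,0,0,0,-1,0,0,0.25,0,0,0,-1,0,0,0.45,0,0,0,-1,0,0,0.7,0,0,0,-1,0,0,0.9,0,0,0,-1,0,0,0.9,0,0,0,-1,0,0,0.9,0,0,0,-1]'; python3 go.py 645 162 120 0; python3 - <<'E'
from h import *
for n in("top","side"):
    c=vision.capture(n);u=proj(c,[426,-363,120])[0].astype(int);f=c["frame"][max(0,u[1]-60):u[1]+60,max(0,u[0]-80):u[0]+80,::-1]
    cv2.imwrite(f"pics/p2{n}.png",cv2.resize(f,None,fx=4,fy=4,interpolation=cv2.INTER_CUBIC))
E
```

```text
clock: 3.37
tcp_pos: [427.7, -367.3, 117.7]
tcp_rot: [[0.002, 1.0, 0.004], [1.0, -0.002, -0.006], [-0.006, 0.004, -1.0]]
force: [0.5, 0.5, 0.5]
opening: 0.241
t 3.37 tcp [ 427.7 -367.3  117.7] shift [2.173 5.293 0.023] turn [0.008 0.005 0.002] F [0.5 0.5 0.5] op 0.241
```

View pics/p2side.png

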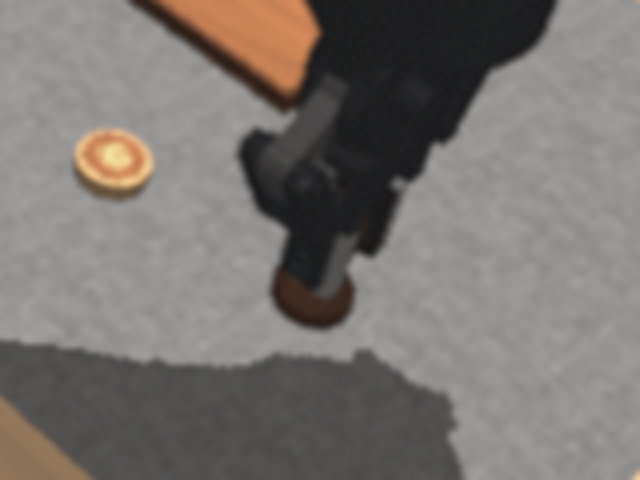

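```bash
python3 -m pendant '[0.06,0.2,0,0,0,0,-1,0.18,0.5,0,0,0,0,-1,0.3,0.8,0,0,0,0,-1,0.4,1,0,0,0,0,-1]'; python3 -m pendant '[0.15,0.35,0,0,0,0,-1,0.28,0.7,0,0,0,0,-1,0.4,1,0,0,0,0,-1]';python3 -m pendant '[0.15,0.35,0,0,0,0,-1,0.28,0.7,0,0,0,0,-1,0.4,1,0,0,0,0,-1]';python3 -m pendant '[0.15,0.35,0,0,0,0,-1,0.28,0.7,0,0,0,0,-1,0.4,1,0,0,0,0,-1]'; python3 -m pendant '[0.15,0.35,0,0,0,0,-1,0.28,0.7,0,0,0,0,-1,0.4,1,0,0,0,0,-1]'; python3 go.py 645 162 100 0
```

```text
clock: 3.8
tcp_pos: [465.5, -263.0, 113.9]
tcp_rot: [[0.002, 1.0, -0.002], [1.0, -0.002, 0.0], [0.0, -0.002, -1.0]]
force: [0.3, 0.8, 0.4]
opening: 0.241
clock: 4.05
tcp_pos: [504.6, -160.3, 112.4]
tcp_rot: [[0.001, 1.0, -0.005], [1.0, -0.001, 0.002], [0.002, -0.005, -1.0]]
force: [0.5, 0.1, -0.1]
opening: 0.238
clock: 4.3
tcp_pos: [543.7, -57.6, 110.9]
tcp_rot: [[0.0, 1.0, -0.008], [1.0, -0.0, 0.003], [0.003, -0.008, -1.0]]
force: [0.6, -0.3, -0.3]
opening: 0.239
clock: 4.55
tcp_pos: [582.9, 45.0, 109.3]
tcp_rot: [[-0.001, 1.0, -0.011], [1.0, 0.001, 0.004], [0.004, -0.011, -1.0]]
force: [0.8, 0.5, 0.1]
opening: 0.242
clock: 4.8
tcp_pos: [622.1, 147.5, 107.4]
tcp_rot: [[-0.002, 1.0, -0.014], [1.0, 0.002, 0.004], [0.004, -0.014, -1.0]]
force: [-0.3, 0.6, -0.0]
opening: 0.24
t 4.8 tcp [622.1 147.5 107.4] shift [ 0.229  0.145 -0.074] turn [-0.005 -0.018 -0.002] F [-0.3  0.6 -0. ] op 0.24
```

```bash
python3 -m pendant '[0.1,0.05,-0.1,-0.005,-0.018,0,-1,0.2,0.1,-0.3,-0.005,-0.018,0,-1,0.229,0.12,-0.5,-0.005,-0.018,0,-1,0.229,0.12,-0.65,-0.005,-0.018,0,-1,0.229,0.12,-0.65,-0.005,-0.018,0,-1,0.229,0.12,-0.65,-0.005,-0.018,0,-1]'; python3 go.py 645 160 30.5 0; python3 - <<'E'
from h import *
for n in("top","side"):
    c=vision.capture(n);u=proj(c,[645,180,10])[0].astype(int);f=c["frame"][max(0,u[1]-60):u[1]+60,max(0,u[0]-80):u[0]+80,::-1]
    cv2.imwrite(f"pics/p3{n}.png",cv2.resize(f,None,fx=4,fy=4,interpolation=cv2.INTER_CUBIC))
E
```

```text
clock: 5.3
tcp_pos: [642.9, 159.3, 40.2]
tcp_rot: [[-0.002, 1.0, -0.005], [1.0, 0.002, -0.001], [-0.001, -0.005, -1.0]]
force: [-0.7, -0.8, -0.4]
opening: 0.243
t 5.3 tcp [642.9 159.3  40.2] shift [ 0.021  0.007 -0.097] turn [ 0.001 -0.006 -0.003] F [-0.7 -0.8 -0.4] op 0.243
```

View pics/p3side.png

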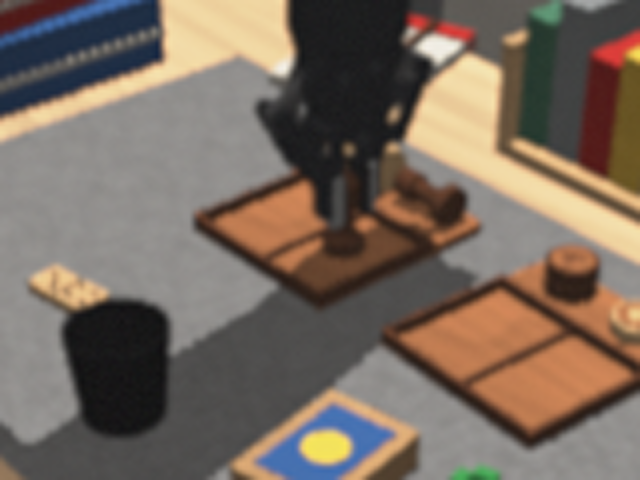

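The pawn (345,238) hangs upright over the near bay. I'll lower it gently, watching the force.

```bash
python3 -m pendant '[0.01,0.005,-0.03,0,-0.006,0,-1,0.02,0.007,-0.06,0,-0.006,0,-1,0.02,0.007,-0.08,0,-0.006,0,-1,0.02,0.007,-0.08,0,-0.006,0,-1,0.02,0.007,-0.08,0,-0.006,0,-1]'; python3 go.py 645 160 30 0
```

```text
clock: 5.82
tcp_pos: [647.0, 160.0, 34.8]
tcp_rot: [[-0.002, 1.0, 0.005], [1.0, 0.002, -0.0], [-0.0, 0.005, -1.0]]
force: [-0.1, -0.1, -0.1]
opening: 0.24
t 5.82 tcp [647.  160.   34.8] shift [-0.02   0.    -0.048] turn [ 0.     0.006 -0.002] F [-0.1 -0.1 -0.1] op 0.24
```

```bash
python3 -m pendant '[-0.02,0,-0.01,0,0.006,0,-1,-0.02,0,-0.03,0,0.006,0,-1,-0.02,0,-0.045,0,0.006,0,-1,-0.02,0,-0.045,0,0.006,0,-1,-0.02,0,-0.045,0,0.006,0,-1,-0.02,0,-0.045,0,0.006,0,-1]'; python3 go.py 645 160 29 0
```

```text
clock: 6.32
tcp_pos: [645.0, 159.9, 30.3]
tcp_rot: [[-0.002, 1.0, 0.0], [1.0, 0.002, -0.0], [-0.0, 0.0, -1.0]]
force: [-0.0, 0.4, -1.1]
opening: 0.241
t 6.32 tcp [645.  159.9  30.3] shift [ 0.     0.001 -0.013] turn [ 0.     0.    -0.002] F [-0.   0.4 -1.1] op 0.241
```

```bash
python3 -m pendant '[0,0,-0.01,0,0,0,-1,0,0,-0.01,0,0,0,-1,0,0,-0.015,0,0,0,-1,0,0,-0.015,0,0,0,-1]'; python3 go.py 645 160 29 0
```

```text
clock: 6.65
tcp_pos: [645.4, 160.1, 29.9]
tcp_rot: [[-0.002, 1.0, 0.001], [1.0, 0.002, 0.0], [0.0, 0.001, -1.0]]
force: [-2.1, -0.0, 6.8]
opening: 0.238
t 6.65 tcp [645.4 160.1  29.9] shift [-0.004 -0.001 -0.009] turn [-0.     0.002 -0.002] F [-2.1 -0.   6.8] op 0.238
```

Contact came at 29.9 mm, exactly as predicted. Releasing slowly.

```bash
python3 -m pendant '[0,0,0.004,0,0,0,-0.45,0,0,0.004,0,0,0,-0.35,0,0,0.004,0,0,0,-0.2,0,0,0.004,0,0,0,0,0,0,0.004,0,0,0,0,0,0,0.004,0,0,0,0]'; python3 -m pendant '[0,0,0.15,0,0,0,0,0,0,0.4,0,0,0,0,0,0,0.7,0,0,0,0,0,-0.1,1,0,0,0,0]'; python3 go.py 416 -132 100 0
```

```text
clock: 7.15
tcp_pos: [645.2, 160.0, 30.1]
tcp_rot: [[-0.002, 1.0, 0.001], [1.0, 0.002, 0.0], [0.0, 0.001, -1.0]]
force: [0.5, 0.2, -0.0]
opening: 0.502
clock: 7.48
tcp_pos: [644.4, 151.4, 130.3]
tcp_rot: [[-0.004, 1.0, -0.001], [1.0, 0.004, 0.001], [0.001, -0.001, -1.0]]
force: [0.4, 0.3, -0.2]
opening: 0.497
t 7.48 tcp [644.4 151.4 130.3] shift [-2.284 -2.834 -0.303] turn [-0.001 -0.001 -0.005] F [ 0.4  0.3 -0.2] op 0.497
```

```bash
python3 -m pendant '[-0.2,-0.3,0,0,0,0,0.2,-0.45,-0.6,0,0,0,0,0.2,-0.75,-0.9,0,0,0,0,0.2,-0.8,-1,0,0,0,0,0.2]'; python3 -m pendant '[-0.25,-0.3,0,0,0,0,0.2,-0.5,-0.6,0,0,0,0,0.2,-0.75,-0.9,0,0,0,0,0.2]';  python3 - <<'E'
from h import *
for n in("top","side"):
    c=vision.capture(n);u=proj(c,[645,180,10])[0].astype(int);f=c["frame"][max(0,u[1]-60):u[1]+60,max(0,u[0]-80):u[0]+80,::-1]
    cv2.imwrite(f"pics/p4{n}.png",cv2.resize(f,None,fx=4,fy=4,interpolation=cv2.INTER_CUBIC))
    if n=="side":
        X=cloud(c);m=(X[...,2]>45)&(X[...,2]<62)&(abs(X[...,0]-645)<35)&(abs(X[...,1]-165)<35);print(m.sum(),X[m].mean(0))
E
python3 go.py 416 -132 100 0
```

```text
clock: 7.82
tcp_pos: [558.7, 48.8, 129.6]
tcp_rot: [[-0.001, 1.0, -0.007], [1.0, 0.001, -0.0], [-0.0, -0.007, -1.0]]
force: [-0.4, 0.2, -0.7]
opening: 0.596
clock: 8.07
tcp_pos: [482.4, -42.1, 129.5]
tcp_rot: [[-0.002, 1.0, -0.007], [1.0, 0.002, -0.001], [-0.001, -0.007, -1.0]]
force: [1.1, -0.4, 1.0]
opening: 0.601
0 [nan nan nan]
t 8.17 tcp [479.8 -44.1 129.2] shift [-0.638 -0.879 -0.292] turn [ 0.001 -0.013  0.006] F [-0.1  1.1  0.5] op 0.599<stdin>:6: RuntimeWarning: Mean of empty slice.
  ret = um.true_divide(
```

View pics/p4side.png

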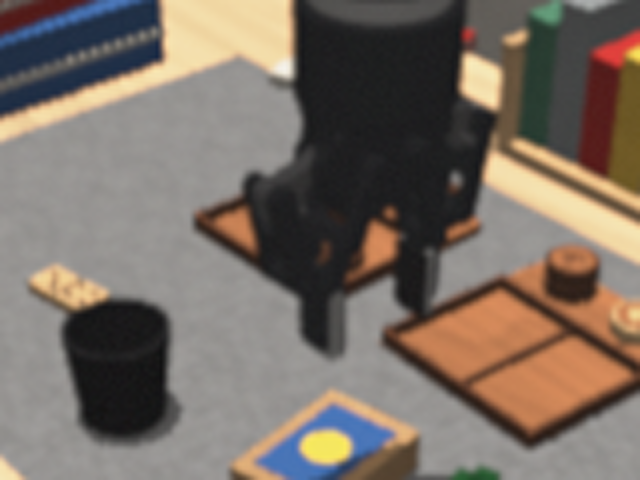

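View pics/p4top.png

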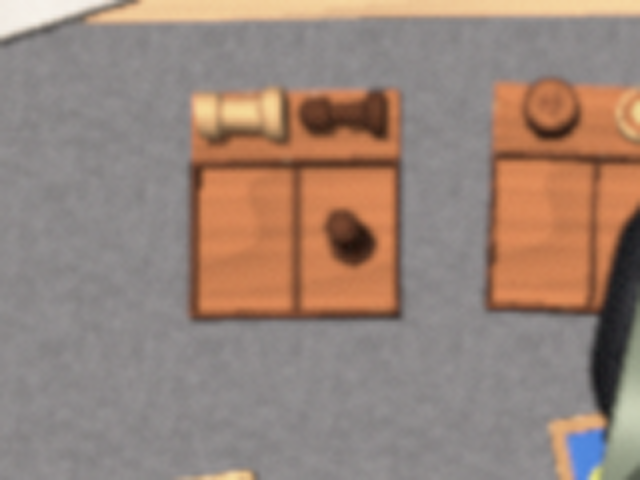

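The pawn stands centred in the right bay, about (350,238) in the top crop. Now the rook.

```bash
python3 -m pendant '[-0.2,-0.3,-0.1,0,-0.013,0.006,0.2,-0.4,-0.6,-0.2,0,-0.013,0.006,0.2,-0.638,-0.88,-0.3,0,-0.013,0.006,0.2,-0.638,-0.88,-0.4,0,-0.013,0.006,0.2,-0.638,-0.88,-0.4,0,-0.013,0.006,0.2,-0.638,-0.88,-0.4,0,-0.013,0.006,0.2]'; python3 go.py 416.2 -132.3 25 0;  python3 - <<'E'
from h import *
for n in("top","side"):
    c=vision.capture(n);u=proj(c,[416,-132,50])[0].astype(int);f=c["frame"][max(0,u[1]-60):u[1]+60,max(0,u[0]-80):u[0]+80,::-1]
    cv2.imwrite(f"pics/r1{n}.png",cv2.resize(f,None,fx=4,fy=4,interpolation=cv2.INTER_CUBIC))
E
```

```text
clock: 8.67
tcp_pos: [416.4, -132.0, 89.2]
tcp_rot: [[0.0, 1.0, -0.0], [1.0, -0.0, -0.0], [-0.0, -0.0, -1.0]]
force: [0.3, -0.0, 0.2]
opening: 0.602
t 8.67 tcp [ 416.4 -132.    89.2] shift [-0.002 -0.003 -0.642] turn [ 0.001 -0.     0.   ] F [ 0.3 -0.   0.2] op 0.602
```

View pics/r1side.png

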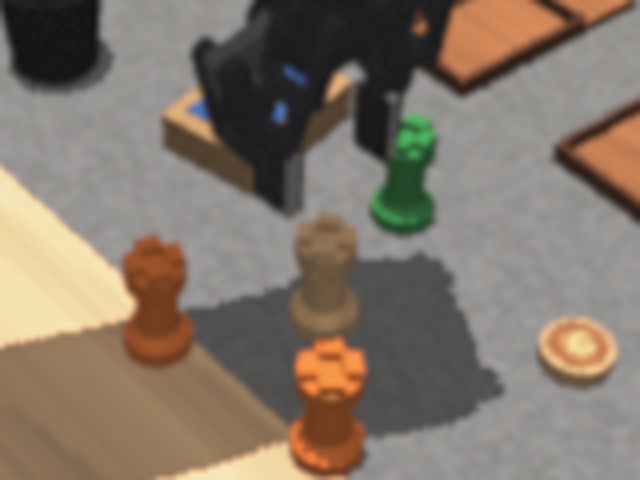

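The fingers at (290,205) and (375,150) straddle the pale rook at (325,240). Descending.

```bash
python3 -m pendant '[0,0,-0.2,0,0,0,0.2,0,0,-0.4,0,0,0,0.2,0,0,-0.55,0,0,0,0.2,0,0,-0.63,0,0,0,0.2,0,0,-0.63,0,0,0,0.2,0,0,-0.63,0,0,0,0.2]'; python3 go.py 416.2 -132.3 26 0; python3 -m pendant '[0,0,0,0,0,0,-0.2,0,0,0,0,0,0,-0.5,0,0,0,0,0,0,-1,0,0,0,0,0,0,-1,0,0,0,0,0,0,-1,0,0,0,0,0,0,-1,0,0,0,0,0,0,-1]' 30;python3 go.py 416.2 -132.3 110 0
```

```text
clock: 9.27
tcp_pos: [417.8, -131.2, 27.0]
tcp_rot: [[-0.003, 1.0, 0.001], [1.0, 0.003, -0.001], [-0.001, 0.001, -1.0]]
force: [-0.3, -0.5, -0.7]
opening: 0.597
t 9.27 tcp [ 417.8 -131.2   27. ] shift [-0.016 -0.011 -0.01 ] turn [ 0.002  0.001 -0.004] F [-0.3 -0.5 -0.7] op 0.597
clock: 9.85
tcp_pos: [418.8, -131.6, 28.0]
tcp_rot: [[-0.003, 1.0, 0.003], [1.0, 0.003, -0.002], [-0.002, 0.003, -1.0]]
force: [0.3, -0.0, 7.5]
opening: 0.332
t 9.85 tcp [ 418.8 -131.6   28. ] shift [-0.026 -0.007  0.82 ] turn [ 0.002  0.004 -0.004] F [ 0.3 -0.   7.5] op 0.332
```

```bash
python3 -m pendant '[0,0,0.1,0,0,0,-1,0,0,0.25,0,0,0,-1,0,0,0.45,0,0,0,-1,0,0,0.7,0,0,0,-1,0,0,1,0,0,0,-1,0,0,1,0,0,0,-1]'; python3 -m pendant '[0.1,0.15,0,0,0,0,-1,0.25,0.4,0,0,0,0,-1,0.42,0.7,0,0,0,0,-1,0.6,1,0,0,0,0,-1]'; python3 -m pendant '[0.18,0.3,0,0,0,0,-1,0.4,0.65,0,0,0,0,-1,0.63,1,0,0,0,0,-1]'; python3 -m pendant '[0.18,0.3,0,0,0,0,-1,0.4,0.65,0,0,0,0,-1,0.63,1,0,0,0,0,-1]'; python3 go.py 645 229 110 0
```

```text
clock: 10.35
tcp_pos: [421.7, -133.1, 132.7]
tcp_rot: [[-0.003, 1.0, 0.01], [1.0, 0.003, -0.005], [-0.005, 0.01, -1.0]]
force: [0.9, -1.2, -0.6]
opening: 0.333
clock: 10.68
tcp_pos: [482.0, -32.4, 132.8]
tcp_rot: [[-0.001, 1.0, 0.011], [1.0, 0.001, -0.006], [-0.006, 0.011, -1.0]]
force: [0.3, -1.1, -0.1]
opening: 0.336
clock: 10.93
tcp_pos: [545.2, 69.0, 132.5]
tcp_rot: [[-0.001, 1.0, 0.01], [1.0, 0.001, -0.006], [-0.006, 0.01, -1.0]]
force: [2.2, -1.8, -1.1]
opening: 0.334
clock: 11.18
tcp_pos: [608.3, 170.5, 132.0]
tcp_rot: [[-0.0, 1.0, 0.01], [1.0, 0.001, -0.006], [-0.006, 0.01, -1.0]]
force: [1.4, -1.3, -0.4]
opening: 0.332
t 11.18 tcp [608.3 170.5 132. ] shift [ 0.367  0.585 -0.22 ] turn [ 0.008  0.012 -0.001] F [ 1.4 -1.3 -0.4] op 0.332
```

```bash
python3 -m pendant '[0.15,0.25,0,0.008,0.012,0,-1,0.3,0.5,0,0.008,0.012,0,-1,0.367,0.59,-0.2,0.008,0.012,0,-1,0.367,0.59,-0.5,0.008,0.012,0,-1,0.367,0.59,-0.75,0.008,0.012,0,-1,0.367,0.59,-0.86,0.008,0.012,0,-1,0.367,0.59,-0.88,0.008,0.012,0,-1,0.367,0.59,-0.88,0.008,0.012,0,-1]'; python3 go.py 645 229 34 0; python3 - <<'E'
from h import *
for n in("side",):
    c=vision.capture(n);u=proj(c,[645,180,10])[0].astype(int);f=c["frame"][max(0,u[1]-60):u[1]+60,max(0,u[0]-80):u[0]+80,::-1]
    cv2.imwrite(f"pics/r3{n}.png",cv2.resize(f,None,fx=4,fy=4,interpolation=cv2.INTER_CUBIC))
E
```

```text
clock: 11.85
tcp_pos: [644.4, 229.2, 43.3]
tcp_rot: [[-0.0, 1.0, -0.001], [1.0, 0.0, -0.0], [-0.0, -0.001, -1.0]]
force: [0.2, 0.5, 0.2]
opening: 0.334
t 11.85 tcp [644.4 229.2  43.3] shift [ 0.006 -0.002 -0.093] turn [ 0.    -0.002 -0.   ] F [0.2 0.5 0.2] op 0.334
```

View pics/r3side.png

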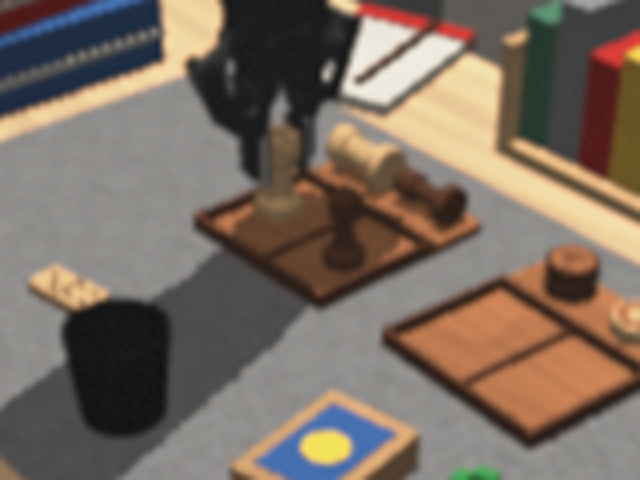

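The rook (280,190) is upright over the left bay, and the pawn (345,230) is standing. Lowering.

```bash
python3 -m pendant '[0,0,-0.03,0,0,0,-1,0,0,-0.06,0,0,0,-1,0,0,-0.085,0,0,0,-1,0,0,-0.085,0,0,0,-1,0,0,-0.085,0,0,0,-1,0,0,-0.085,0,0,0,-1]'; python3 go.py 645 229 32 0
```

```text
clock: 12.4
tcp_pos: [645.6, 229.4, 36.5]
tcp_rot: [[-0.0, 1.0, 0.001], [1.0, 0.0, 0.001], [0.001, 0.001, -1.0]]
force: [0.6, -0.9, -1.3]
opening: 0.335
t 12.4 tcp [645.6 229.4  36.5] shift [-0.006 -0.004 -0.045] turn [-0.001  0.002 -0.   ] F [ 0.6 -0.9 -1.3] op 0.335
```

```bash
python3 -m pendant '[0,0,-0.02,0,0,0,-1,0,0,-0.04,0,0,0,-1,0,0,-0.045,0,0,0,-1,0,0,-0.045,0,0,0,-1,0,0,-0.045,0,0,0,-1]'; python3 go.py 645 229 32 0
```

```text
clock: 12.82
tcp_pos: [645.7, 229.5, 32.2]
tcp_rot: [[-0.0, 1.0, 0.002], [1.0, 0.0, 0.001], [0.001, 0.002, -1.0]]
force: [-0.9, 0.2, 1.7]
opening: 0.327
t 12.82 tcp [645.7 229.5  32.2] shift [-0.007 -0.005 -0.002] turn [-0.001  0.002 -0.   ] F [-0.9  0.2  1.7] op 0.327
```

```bash
python3 -m pendant '[0,0,-0.006,0,0,0,-1,0,0,-0.006,0,0,0,-1,0,0,-0.008,0,0,0,-1]'; python3 go.py 645 229 32 0;  python3 -m pendant '[0,0,0.003,0,0,0,-0.28,0,0,0.003,0,0,0,-0.2,0,0,0.003,0,0,0,-0.1,0,0,0.003,0,0,0,0.1,0,0,0.003,0,0,0,0.1,0,0,0.003,0,0,0,0.1]'; python3 -m pendant '[0,0,0.15,0,0,0,0.1,0,0,0.4,0,0,0,0.1,0,0,0.7,0,0,0,0.1,0,-0.1,1,0,0,0,0.1]'; python3 go.py 489 -230.8 100 0
```

```text
clock: 13.07
tcp_pos: [645.8, 229.6, 32.1]
tcp_rot: [[-0.0, 1.0, 0.002], [1.0, 0.0, 0.001], [0.001, 0.002, -1.0]]
force: [-3.5, -0.5, 7.8]
opening: 0.333
t 13.07 tcp [645.8 229.6  32.1] shift [-0.008 -0.006 -0.001] turn [-0.001  0.003 -0.   ] F [-3.5 -0.5  7.8] op 0.333
clock: 13.57
tcp_pos: [645.7, 229.5, 32.2]
tcp_rot: [[-0.0, 1.0, 0.002], [1.0, 0.0, 0.001], [0.001, 0.002, -1.0]]
force: [0.0, 0.1, -0.5]
opening: 0.546
clock: 13.9
tcp_pos: [644.9, 220.8, 132.5]
tcp_rot: [[-0.002, 1.0, 0.0], [1.0, 0.002, 0.001], [0.001, 0.0, -1.0]]
force: [1.2, -0.1, 0.0]
opening: 0.549
t 13.9 tcp [644.9 220.8 132.5] shift [-1.559 -4.516 -0.325] turn [-0.002  0.    -0.003] F [ 1.2 -0.1  0. ] op 0.549
```

```bash
python3 -m pendant '[-0.08,-0.25,0,0,0,0,0.35,-0.2,-0.6,0,0,0,0,0.35,-0.35,-1,0,0,0,0,0.35]'; python3 -m pendant '[-0.12,-0.35,0,0,0,0,0.35,-0.24,-0.7,0,0,0,0,0.35,-0.35,-1,0,0,0,0,0.35]';python3 -m pendant '[-0.12,-0.35,0,0,0,0,0.35,-0.24,-0.7,0,0,0,0,0.35,-0.35,-1,0,0,0,0,0.35]';python3 -m pendant '[-0.12,-0.35,0,0,0,0,0.35,-0.24,-0.7,0,0,0,0,0.35,-0.35,-1,0,0,0,0,0.35]'; python3 - <<'E'
from h import *
for n in("top","side"):
    c=vision.capture(n);u=proj(c,[645,180,10])[0].astype(int);f=c["frame"][max(0,u[1]-60):u[1]+60,max(0,u[0]-80):u[0]+80,::-1]
    cv2.imwrite(f"pics/r4{n}.png",cv2.resize(f,None,fx=4,fy=4,interpolation=cv2.INTER_CUBIC))
    X=cloud(c)
    for y in(163,229):
        m=(X[...,2]>45)&(X[...,2]<70)&(abs(X[...,0]-645)<30)&(abs(X[...,1]-y)<30);P=X[m];print(n,y,m.sum(),P.mean(0).round(1),P[:,2].max().round(1))
E
python3 go.py 489 -230.8 60 0
```

```text
clock: 14.15
tcp_pos: [610.9, 121.9, 133.3]
tcp_rot: [[-0.005, 1.0, 0.003], [1.0, 0.005, 0.002], [0.002, 0.003, -1.0]]
force: [0.5, -1.2, 0.7]
opening: 0.677
clock: 14.4
tcp_pos: [574.9, 19.9, 133.4]
tcp_rot: [[-0.004, 1.0, 0.003], [1.0, 0.004, 0.001], [0.001, 0.003, -1.0]]
force: [-0.2, -0.2, -0.4]
opening: 0.674
clock: 14.65
tcp_pos: [539.1, -82.1, 133.6]
tcp_rot: [[-0.004, 1.0, 0.003], [1.0, 0.004, 0.001], [0.001, 0.003, -1.0]]
force: [0.3, -0.2, 0.5]
opening: 0.676
clock: 14.9
tcp_pos: [503.3, -184.3, 133.9]
tcp_rot: [[-0.003, 1.0, 0.004], [1.0, 0.003, -0.0], [-0.0, 0.004, -1.0]]
force: [-0.8, 0.3, -0.3]
opening: 0.675
top 163 57 [643.9 161.7  55.6] 61.9
top 229 130 [642.9 227.   59.3] 66.4
side 163 47 [641.1 158.   52.2] 57.3
side 229 99 [640.  224.   55.6] 62.9
t 15.0 tcp [ 502.9 -186.3  133.9] shift [-0.139 -0.445 -0.739] turn [0.002 0.005 0.004] F [-0.6  0.1  0. ] op 0.679
```

View pics/r4side.png

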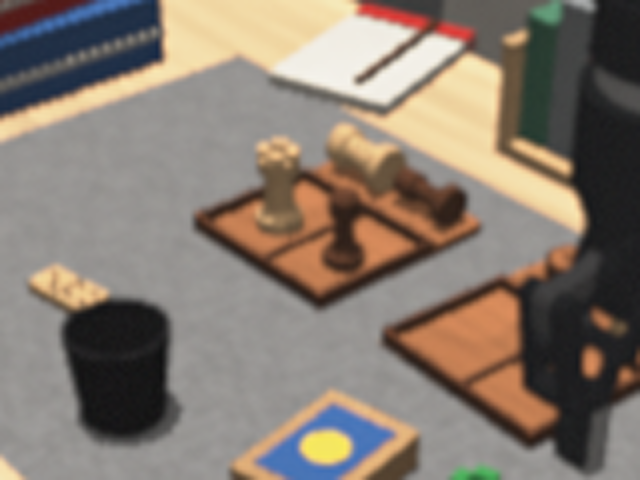

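Pawn (345,230) and rook (280,185) both stand upright in their own bays. Next, the man.

```bash
python3 -m pendant '[-0.07,-0.22,-0.15,0.002,0.005,0.004,0.35,-0.139,-0.445,-0.4,0.002,0.005,0.004,0.35,-0.139,-0.445,-0.7,0.002,0.005,0.004,0.35,-0.139,-0.445,-0.9,0.002,0.005,0.004,0.35,-0.139,-0.445,-1,0.002,0.005,0.004,0.35,-0.139,-0.445,-1,0.002,0.005,0.004,0.35]'; python3 go.py 489 -230.8 2 0; python3 - <<'E'
from h import *
for n in("top","side"):
    c=vision.capture(n);u=proj(c,[489,-231,20])[0].astype(int);f=c["frame"][max(0,u[1]-60):u[1]+60,max(0,u[0]-80):u[0]+80,::-1]
    cv2.imwrite(f"pics/m1{n}.png",cv2.resize(f,None,fx=4,fy=4,interpolation=cv2.INTER_CUBIC))
E
```

```text
clock: 15.5
tcp_pos: [487.6, -229.2, 31.7]
tcp_rot: [[-0.001, 1.0, -0.004], [1.0, 0.001, 0.003], [0.003, -0.004, -1.0]]
force: [-0.7, 0.4, 0.4]
opening: 0.673
t 15.5 tcp [ 487.6 -229.2   31.7] shift [ 0.014 -0.016 -0.297] turn [-0.004 -0.005 -0.001] F [-0.7  0.4  0.4] op 0.673
```

View pics/m1side.png

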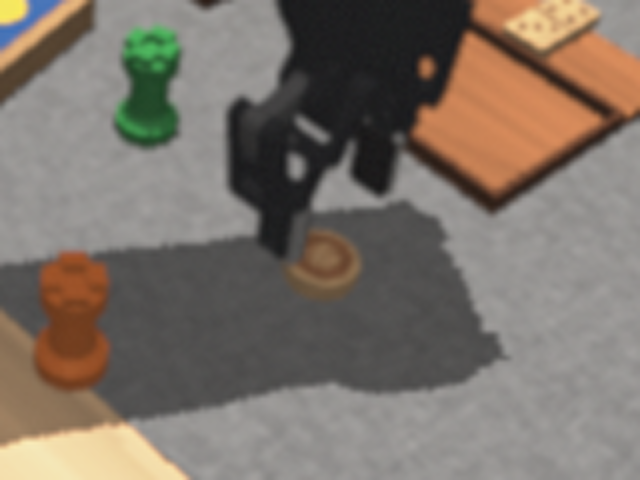

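```bash
python3 -m pendant '[0.014,-0.016,-0.12,-0.004,-0.005,0,0.35,0.014,-0.016,-0.24,-0.004,-0.005,0,0.35,0.014,-0.016,-0.3,-0.004,-0.005,0,0.35,0.014,-0.016,-0.3,-0.004,-0.005,0,0.35,0.014,-0.016,-0.3,-0.004,-0.005,0,0.35,0.014,-0.016,-0.3,-0.004,-0.005,0,0.35]'; python3 go.py 489 -230.8 2 0
```

```text
clock: 16.1
tcp_pos: [491.7, -232.2, 5.4]
tcp_rot: [[-0.002, 1.0, 0.005], [1.0, 0.002, -0.004], [-0.004, 0.005, -1.0]]
force: [-0.4, 0.3, 0.0]
opening: 0.679
t 16.1 tcp [ 491.7 -232.2    5.4] shift [-0.027  0.014 -0.034] turn [ 0.005  0.007 -0.002] F [-0.4  0.3  0. ] op 0.679
```

```bash
python3 -m pendant '[-0.027,0.014,-0.035,0.005,0.007,0,0.35,-0.027,0.014,-0.035,0.005,0.007,0,0.35,-0.027,0.014,-0.035,0.005,0.007,0,0.1,-0.027,0.014,-0.035,0.005,0.007,0,-0.1,-0.027,0.014,-0.035,0.005,0.007,0,-0.3,-0.027,0.014,-0.035,0.005,0.007,0,-1,-0.027,0.014,-0.035,0.005,0.007,0,-1,-0.027,0.014,-0.035,0.005,0.007,0,-1,-0.027,0.014,-0.035,0.005,0.007,0,-1]' 30; python3 go.py 643 -28 110 0
```

```text
clock: 16.85
tcp_pos: [489.1, -231.0, 2.2]
tcp_rot: [[-0.002, 1.0, -0.0], [1.0, 0.002, 0.0], [0.0, -0.0, -1.0]]
force: [-0.5, 0.5, 5.9]
opening: 0.401
t 16.85 tcp [ 489.1 -231.     2.2] shift [1.539 2.03  1.078] turn [-0.    -0.    -0.002] F [-0.5  0.5  5.9] op 0.401
```

```bash
python3 -m pendant '[0,0,0.1,0,0,0,-1,0,0,0.3,0,0,0,-1,0,0,0.55,0,0,0,-1,0,0,0.8,0,0,0,-1,0,0,1,0,0,0,-1]'; python3 -m pendant '[0.15,0.2,0,0,0,0,-1,0.4,0.5,0,0,0,0,-1,0.65,0.8,0,0,0,0,-1,0.8,1,0,0,0,0,-1]';  python3 go.py 643.5 -28 60 -3; python3 - <<'E'
from h import *
for n in("side",):
    c=vision.capture(n);u=proj(c,[570,-130,90])[0].astype(int);f=c["frame"][max(0,u[1]-60):u[1]+60,max(0,u[0]-80):u[0]+80,::-1]
    cv2.imwrite(f"pics/m2{n}.png",cv2.resize(f,None,fx=4,fy=4,interpolation=cv2.INTER_CUBIC))
E
```

```text
clock: 17.27
tcp_pos: [489.5, -231.1, 104.3]
tcp_rot: [[-0.002, 1.0, 0.001], [1.0, 0.002, -0.001], [-0.001, 0.001, -1.0]]
force: [-0.1, -0.1, -0.7]
opening: 0.407
clock: 17.6
tcp_pos: [571.6, -129.1, 105.3]
tcp_rot: [[-0.003, 1.0, 0.003], [1.0, 0.003, -0.0], [-0.0, 0.003, -1.0]]
force: [-0.0, -0.2, -0.2]
opening: 0.403
t 17.6 tcp [ 571.6 -129.1  105.3] shift [ 0.719  1.011 -0.453] turn [ 0.     0.004 -0.07 ] F [-0.  -0.2 -0.2] op 0.403
```

View pics/m2side.png

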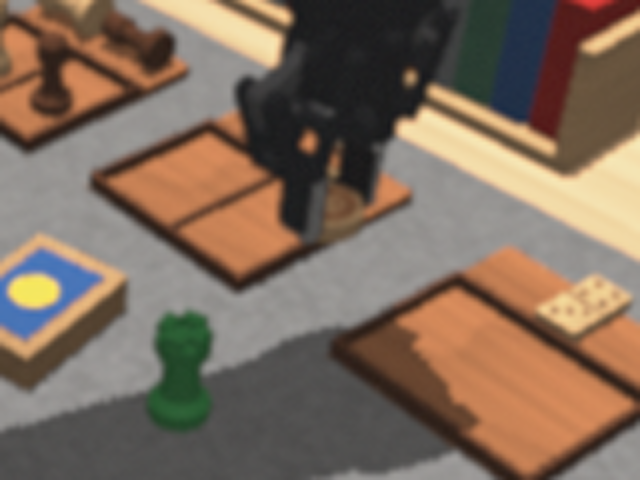

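The disc is held level at (335,210). Moving over the right draughts bay.

```bash
python3 -m pendant '[0.2,0.3,0,0,0,-0.02,-1,0.45,0.6,0,0,0,-0.05,-1,0.65,0.9,-0.1,0,0,-0.07,-1,0.72,1,-0.35,0,0,-0.07,-1,0.72,1,-0.6,0,0,-0.07,-1,0.72,1,-0.8,0,0,-0.07,-1,0.72,1,-0.85,0,0,-0.07,-1,0.72,1,-0.85,0,0,-0.07,-1]'; python3 go.py 643.5 -28 8 -3; python3 - <<'E'
from h import *
for n in("side","top"):
    c=vision.capture(n);u=proj(c,[643,0,20])[0].astype(int);f=c["frame"][max(0,u[1]-60):u[1]+60,max(0,u[0]-80):u[0]+80,::-1]
    cv2.imwrite(f"pics/m3{n}.png",cv2.resize(f,None,fx=4,fy=4,interpolation=cv2.INTER_CUBIC))
E
```

```text
clock: 18.32
tcp_pos: [643.7, -25.9, 18.6]
tcp_rot: [[0.048, 0.999, 0.001], [0.999, -0.048, 0.002], [0.002, 0.001, -1.0]]
force: [0.1, -0.8, -0.0]
opening: 0.401
t 18.32 tcp [643.7 -25.9  18.6] shift [-0.002 -0.021 -0.106] turn [-0.003  0.001 -0.005] F [ 0.1 -0.8 -0. ] op 0.401
```

View pics/m3side.png

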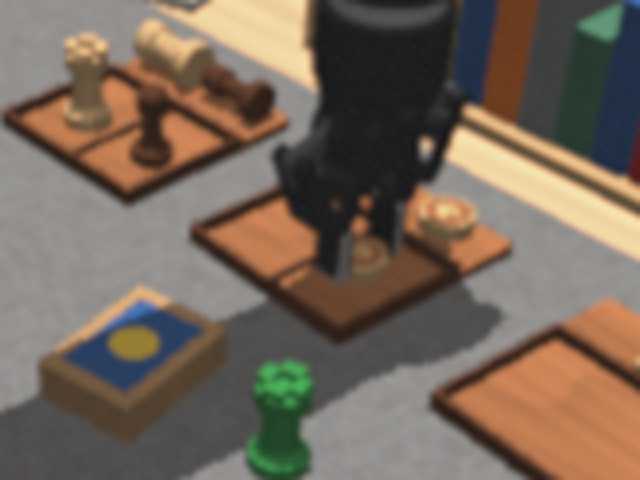

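Good. Lowering in steps.

```bash
python3 -m pendant '[0,-0.01,-0.03,0,0,0,-1,0,-0.02,-0.06,0,0,0,-1,0,-0.025,-0.09,0,0,0,-1,0,-0.025,-0.1,0,0,0,-1,0,-0.025,-0.1,0,0,0,-1,0,-0.025,-0.1,0,0,0,-1]'; python3 go.py 643.5 -28 6.2 -3
```

```text
clock: 18.92
tcp_pos: [645.9, -29.0, 11.3]
tcp_rot: [[0.049, 0.999, 0.006], [0.999, -0.049, 0.002], [0.002, 0.006, -1.0]]
force: [0.1, 0.6, 0.1]
opening: 0.4
t 18.92 tcp [645.9 -29.   11.3] shift [-0.024  0.01  -0.051] turn [-0.002  0.007 -0.004] F [0.1 0.6 0.1] op 0.4
```

```bash
python3 -m pendant '[-0.02,0.01,-0.02,0,0.007,0,-1,-0.02,0.01,-0.04,0,0.007,0,-1,-0.02,0.01,-0.052,0,0.007,0,-1,-0.02,0.01,-0.052,0,0.007,0,-1,-0.02,0.01,-0.052,0,0.007,0,-1,-0.02,0.01,-0.052,0,0.007,0,-1]'; python3 go.py 643.5 -28 6.2 -3
```

```text
clock: 19.42
tcp_pos: [643.8, -27.8, 6.3]
tcp_rot: [[0.049, 0.999, 0.0], [0.999, -0.049, 0.002], [0.002, -0.0, -1.0]]
force: [-2.1, 1.4, 4.1]
opening: 0.4
t 19.42 tcp [643.8 -27.8   6.3] shift [-0.003 -0.002 -0.001] turn [-0.002  0.    -0.005] F [-2.1  1.4  4.1] op 0.4
```

```bash
python3 -m pendant '[0,0,0.003,0,0,0,-0.15,0,0,0.003,0,0,0,-0.08,0,0,0.003,0,0,0,0,0,0,0.003,0,0,0,0.1,0,0,0.003,0,0,0,0.1,0,0,0.003,0,0,0,0.1]'; python3 -m pendant '[0,0,0.1,0,0,0,0.1,0,0,0.35,0,0,0,0.1,0,0,0.7,0,0,0,0.1,0,0.1,1,0,0,0,0.1]'; python3 go.py 445.5 360.3 100 0
```

```text
clock: 19.92
tcp_pos: [643.8, -27.9, 6.5]
tcp_rot: [[0.049, 0.999, 0.0], [0.999, -0.049, 0.002], [0.002, -0.0, -1.0]]
force: [0.3, -0.2, -0.9]
opening: 0.549
clock: 20.25
tcp_pos: [643.7, -19.2, 108.3]
tcp_rot: [[0.051, 0.999, -0.0], [0.999, -0.051, 0.001], [0.001, -0.0, -1.0]]
force: [1.0, 0.3, 1.3]
opening: 0.549
t 20.25 tcp [643.7 -19.2 108.3] shift [-1.982  3.795 -0.083] turn [-0.001 -0.     0.065] F [1.  0.3 1.3] op 0.549
```

```bash
python3 -m pendant '[-0.15,0.25,0.1,0,0,0.03,0.35,-0.35,0.6,0.1,0,0,0.065,0.35,-0.6,1,0.1,0,0,0.065,0.35]'; python3 -m pendant '[-0.18,0.35,0,0,0,0,0.35,-0.36,0.7,0,0,0,0,0.35,-0.52,1,0,0,0,0,0.35]';python3 -m pendant '[-0.18,0.35,0,0,0,0,0.35,-0.36,0.7,0,0,0,0,0.35,-0.52,1,0,0,0,0,0.35]'; python3 - <<'E'
from h import *
for n in("side","top"):
    c=vision.capture(n);u=proj(c,[643,0,20])[0].astype(int);f=c["frame"][max(0,u[1]-60):u[1]+60,max(0,u[0]-80):u[0]+80,::-1]
    cv2.imwrite(f"pics/m4{n}.png",cv2.resize(f,None,fx=4,fy=4,interpolation=cv2.INTER_CUBIC))
    X=cloud(c);
    m=(X[...,2]>10)&(X[...,2]<30)&(abs(X[...,0]-644)<35)&(abs(X[...,1]+28)<25);P=X[m];print(n,m.sum(),P.mean(0).round(1),P.std(0).round(1))
E
python3 go.py 445.5 360.3 60 0
```

```text
clock: 20.5
tcp_pos: [588.0, 76.3, 120.8]
tcp_rot: [[0.001, 1.0, 0.005], [1.0, -0.001, 0.001], [0.001, 0.005, -1.0]]
force: [-0.3, -0.2, -0.2]
opening: 0.678
clock: 20.75
tcp_pos: [534.8, 178.3, 121.9]
tcp_rot: [[0.001, 1.0, 0.006], [1.0, -0.001, 0.002], [0.002, 0.006, -1.0]]
force: [-0.6, 1.1, -0.2]
opening: 0.671
clock: 21.0
tcp_pos: [481.6, 280.4, 123.0]
tcp_rot: [[-0.0, 1.0, 0.006], [1.0, 0.0, 0.003], [0.003, 0.006, -1.0]]
force: [-0.8, -1.0, 0.1]
opening: 0.678
side 115 [640.6 -30.   13.8] [9.3 9.  1.3]
top 153 [642.2 -26.9  15.8] [9.1 9.  1.6]
t 21.1 tcp [480.2 282.3 122.8] shift [-0.347  0.78  -0.628] turn [-0.004  0.007 -0.008] F [ 0.4 -0.4  0.3] op 0.674
```

View pics/m4top.png

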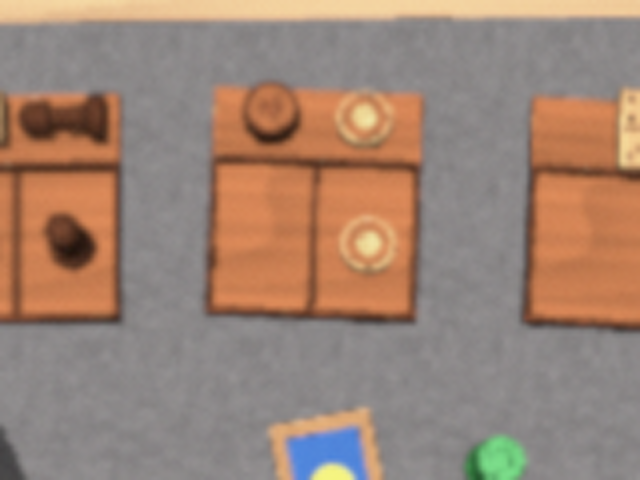

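The man lies centred in the right bay at (368,243). Next, the king.

```bash
python3 -m pendant '[-0.15,0.3,-0.1,-0.004,0.007,-0.008,0.35,-0.347,0.6,-0.3,-0.004,0.007,-0.008,0.35,-0.347,0.78,-0.5,-0.004,0.007,-0.008,0.35,-0.347,0.78,-0.75,-0.004,0.007,-0.008,0.35,-0.347,0.78,-0.8,-0.004,0.007,-0.008,0.35,-0.347,0.78,-0.8,-0.004,0.007,-0.008,0.35]'; python3 go.py 445.5 360.3 3 0;python3 - <<'E'
from h import *
for n in("side","top"):
    c=vision.capture(n);u=proj(c,[445,360,20])[0].astype(int);f=c["frame"][max(0,u[1]-60):u[1]+60,max(0,u[0]-80):u[0]+80,::-1]
    cv2.imwrite(f"pics/k1{n}.png",cv2.resize(f,None,fx=4,fy=4,interpolation=cv2.INTER_CUBIC))
E
```

```text
clock: 21.6
tcp_pos: [444.3, 358.9, 41.5]
tcp_rot: [[0.0, 1.0, -0.003], [1.0, -0.0, -0.002], [-0.002, -0.003, -1.0]]
force: [0.2, -0.3, 0.7]
opening: 0.673
t 21.6 tcp [444.3 358.9  41.5] shift [ 0.012  0.014 -0.385] turn [ 0.003 -0.004  0.001] F [ 0.2 -0.3  0.7] op 0.673
```

View pics/k1side.png

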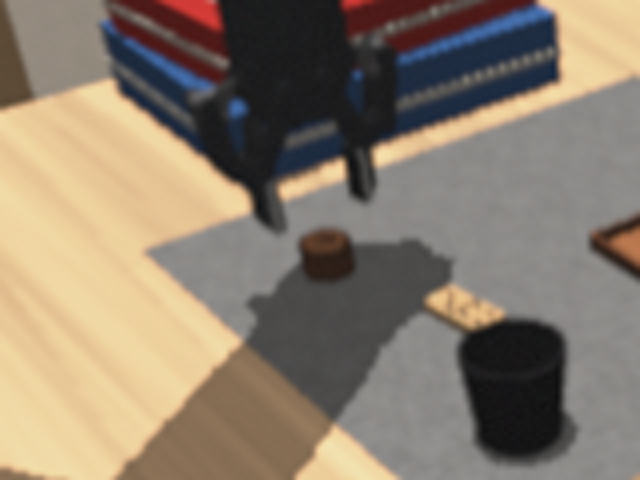

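The fingers straddle the king (327,255). Descending.

```bash
python3 -m pendant '[0.012,0.014,-0.12,0.003,-0.004,0,0.35,0.012,0.014,-0.26,0.003,-0.004,0,0.35,0.012,0.014,-0.38,0.003,-0.004,0,0.35,0.012,0.014,-0.4,0.003,-0.004,0,0.35,0.012,0.014,-0.4,0.003,-0.004,0,0.35,0.012,0.014,-0.4,0.003,-0.004,0,0.35]'; python3 go.py 445.5 360.3 3 0
```

```text
clock: 22.2
tcp_pos: [448.7, 361.1, 5.1]
tcp_rot: [[0.002, 1.0, 0.005], [1.0, -0.002, 0.004], [0.004, 0.005, -1.0]]
force: [0.8, 0.7, 0.7]
opening: 0.674
t 22.2 tcp [448.7 361.1   5.1] shift [-0.032 -0.008 -0.021] turn [-0.005  0.006  0.003] F [0.8 0.7 0.7] op 0.674
```

```bash
python3 -m pendant '[-0.03,-0.008,-0.02,-0.005,0.006,0,0.35,-0.03,-0.008,-0.02,-0.005,0.006,0,0.3,-0.03,-0.008,-0.02,-0.005,0.006,0,0.1,-0.03,-0.008,-0.02,-0.005,0.006,0,-0.1,-0.03,-0.008,-0.02,-0.005,0.006,0,-0.3,-0.03,-0.008,-0.02,-0.005,0.006,0,-1,-0.03,-0.008,-0.02,-0.005,0.006,0,-1,-0.03,-0.008,-0.02,-0.005,0.006,0,-1,-0.03,-0.008,-0.02,-0.005,0.006,0,-1]' 30; python3 go.py 646.5 38 110 -3
```

```text
clock: 22.95
tcp_pos: [445.9, 360.5, 3.7]
tcp_rot: [[0.002, 1.0, 0.001], [1.0, -0.002, 0.0], [0.0, 0.001, -1.0]]
force: [-0.8, 0.6, 4.5]
opening: 0.409
t 22.95 tcp [445.9 360.5   3.7] shift [ 2.006 -3.225  1.063] turn [-0.     0.001 -0.064] F [-0.8  0.6  4.5] op 0.409
```

```bash
python3 -m pendant '[0,0,0.1,0,0,0,-1,0,0,0.3,0,0,0,-1,0,0,0.55,0,0,0,-1,0,0,0.8,0,0,0,-1,0,0,1,0,0,0,-1,0,0,1,0,0,0,-1]'; python3 -m pendant '[0.1,-0.2,0,0,0,0,-1,0.28,-0.5,0,0,0,0,-1,0.45,-0.8,0,0,0,0,-1,0.55,-1,0,0,0,0,-1]'; python3 -m pendant '[0.2,-0.33,0,0,0,0,-1,0.4,-0.66,0,0,0,0,-1,0.6,-1,0,0,0,0,-1]'; python3 go.py 646.5 38 60 -3
```

```text
clock: 23.45
tcp_pos: [448.4, 362.2, 108.5]
tcp_rot: [[0.002, 1.0, 0.007], [1.0, -0.002, 0.004], [0.004, 0.007, -1.0]]
force: [0.3, 1.2, 0.0]
opening: 0.406
clock: 23.78
tcp_pos: [504.4, 260.1, 108.3]
tcp_rot: [[0.003, 1.0, 0.007], [1.0, -0.003, 0.003], [0.003, 0.007, -1.0]]
force: [0.9, -0.2, -0.7]
opening: 0.406
clock: 24.03
tcp_pos: [564.6, 158.7, 107.9]
tcp_rot: [[0.002, 1.0, 0.007], [1.0, -0.002, 0.003], [0.003, 0.007, -1.0]]
force: [0.2, 0.8, -1.5]
opening: 0.409
t 24.03 tcp [564.6 158.7 107.9] shift [ 0.819 -1.207 -0.479] turn [-0.004  0.009 -0.064] F [ 0.2  0.8 -1.5] op 0.409
```

```bash
python3 -m pendant '[0.2,-0.3,0,-0.004,0.009,-0.02,-1,0.4,-0.6,0,-0.004,0.009,-0.05,-1,0.65,-0.9,0,-0.004,0.009,-0.064,-1,0.7,-1,0,-0.004,0.009,-0.064,-1]'; python3 -m pendant '[0.06,-0.1,-0.1,0,0,0,-1,0.12,-0.2,-0.3,0,0,0,-1,0.12,-0.2,-0.6,0,0,0,-1,0.12,-0.2,-0.8,0,0,0,-1,0.12,-0.2,-0.85,0,0,0,-1,0.12,-0.2,-0.85,0,0,0,-1]'; python3 go.py 646.5 38 8 -3;python3 - <<'E'
from h import *
for n in("side",):
    c=vision.capture(n);u=proj(c,[643,0,20])[0].astype(int);f=c["frame"][max(0,u[1]-60):u[1]+60,max(0,u[0]-80):u[0]+80,::-1]
    cv2.imwrite(f"pics/k3{n}.png",cv2.resize(f,None,fx=4,fy=4,interpolation=cv2.INTER_CUBIC))
E
```

```text
clock: 24.37
tcp_pos: [638.0, 53.9, 107.6]
tcp_rot: [[0.057, 0.998, 0.003], [0.998, -0.057, -0.002], [-0.002, 0.003, -1.0]]
force: [-0.0, 0.5, 0.2]
opening: 0.412
clock: 24.87
tcp_pos: [647.2, 34.6, 19.8]
tcp_rot: [[0.057, 0.998, -0.003], [0.998, -0.057, -0.002], [-0.002, -0.003, -1.0]]
force: [0.0, 0.3, -0.1]
opening: 0.405
t 24.87 tcp [647.2  34.6  19.8] shift [-0.007  0.034 -0.118] turn [ 0.002 -0.004  0.006] F [ 0.   0.3 -0.1] op 0.405
```

View pics/k3side.png

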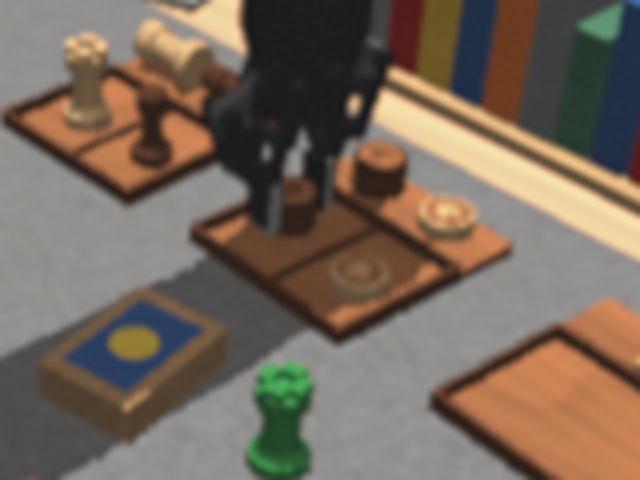

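```bash
python3 -m pendant '[0,0.015,-0.03,0,0,0,-1,0,0.034,-0.06,0,0,0,-1,0,0.034,-0.09,0,0,0,-1,0,0.034,-0.1,0,0,0,-1,0,0.034,-0.1,0,0,0,-1,0,0.034,-0.1,0,0,0,-1]'; python3 go.py 646.5 38 7.7 -3
```

```text
clock: 25.42
tcp_pos: [649.0, 38.0, 12.0]
tcp_rot: [[0.057, 0.998, 0.001], [0.998, -0.057, -0.002], [-0.002, 0.001, -1.0]]
force: [-0.6, 0.5, -0.4]
opening: 0.407
t 25.42 tcp [649.  38.  12.] shift [-0.025 -0.    -0.043] turn [0.002 0.001 0.005] F [-0.6  0.5 -0.4] op 0.407
```

```bash
python3 -m pendant '[-0.02,0,-0.02,0,0,0,-1,-0.02,0,-0.035,0,0,0,-1,-0.02,0,-0.043,0,0,0,-1,-0.02,0,-0.043,0,0,0,-1,-0.02,0,-0.043,0,0,0,-1,-0.02,0,-0.043,0,0,0,-1]'; python3 go.py 646.5 38 7.7 -3
```

```text
clock: 25.92
tcp_pos: [646.9, 37.9, 7.7]
tcp_rot: [[0.057, 0.998, 0.0], [0.998, -0.057, -0.002], [-0.002, 0.001, -1.0]]
force: [-0.8, 0.2, 1.4]
opening: 0.409
t 25.92 tcp [646.9  37.9   7.7] shift [-0.004  0.001 -0.   ] turn [0.003 0.001 0.005] F [-0.8  0.2  1.4] op 0.409
```

```bash
python3 -m pendant '[0,0,-0.006,0,0,0,-1,0,0,-0.006,0,0,0,-1,0,0,-0.008,0,0,0,-1]'; python3 go.py 646.5 38 7.7 -3; python3 -m pendant '[0,0,0.003,0,0,0,-0.15,0,0,0.003,0,0,0,-0.08,0,0,0.003,0,0,0,0,0,0,0.003,0,0,0,0.1,0,0,0.003,0,0,0,0.1,0,0,0.003,0,0,0,0.1]'; python3 -m pendant '[0,0,0.1,0,0,0,0.1,0,0,0.35,0,0,0,0.1,0,0,0.7,0,0,0,0.1,0,0,1,0,0,0,0.1]'; python3 go.py 481.6 250 70 9
```

```text
clock: 26.17
tcp_pos: [647.0, 37.9, 7.7]
tcp_rot: [[0.057, 0.998, 0.001], [0.998, -0.057, -0.002], [-0.002, 0.001, -1.0]]
force: [-2.9, -1.2, 8.2]
opening: 0.408
t 26.17 tcp [647.   37.9   7.7] shift [-0.005  0.001  0.   ] turn [0.003 0.001 0.005] F [-2.9 -1.2  8.2] op 0.408
clock: 26.67
tcp_pos: [646.9, 37.9, 7.8]
tcp_rot: [[0.057, 0.998, 0.0], [0.998, -0.057, -0.002], [-0.002, 0.001, -1.0]]
force: [0.4, -0.0, 0.1]
opening: 0.548
clock: 27.0
tcp_pos: [646.6, 38.0, 109.6]
tcp_rot: [[0.057, 0.998, -0.0], [0.998, -0.057, -0.002], [-0.002, -0.0, -1.0]]
force: [1.5, 0.3, 0.1]
opening: 0.554
t 27.0 tcp [646.6  38.  109.6] shift [-1.65   2.12  -0.396] turn [0.003 0.    0.272] F [1.5 0.3 0.1] op 0.554
```

```bash
python3 -m pendant '[-0.2,0.25,0,0,0,0.1,0,-0.5,0.6,0,0,0,0.2,0,-0.8,1,0,0,0,0.272,0,-0.8,1,0,0,0,0.272,0]'; python3 -m pendant '[-0.25,0.33,0,0,0,0,0,-0.5,0.66,0,0,0,0,0,-0.75,1,0,0,0,0,0]'; python3 go.py 481.6 249.5 70 9; python3 - <<'E'
from h import *
for n in("side","top"):
    c=vision.capture(n);u=proj(c,[643,0,20])[0].astype(int);f=c["frame"][max(0,u[1]-60):u[1]+60,max(0,u[0]-80):u[0]+80,::-1]
    cv2.imwrite(f"pics/k4{n}.png",cv2.resize(f,None,fx=4,fy=4,interpolation=cv2.INTER_CUBIC))
    X=cloud(c);
    m=(X[...,2]>19)&(X[...,2]<36)&(abs(X[...,0]-644)<30)&(abs(X[...,1]-38)<25);P=X[m];print(n,m.sum(),P.mean(0).round(1),P.std(0).round(1))
E
```

```text
clock: 27.33
tcp_pos: [562.6, 141.4, 110.3]
tcp_rot: [[-0.162, 0.987, -0.002], [0.987, 0.162, -0.0], [0.0, -0.002, -1.0]]
force: [-0.5, -0.7, -0.4]
opening: 0.499
clock: 27.58
tcp_pos: [490.0, 238.1, 111.2]
tcp_rot: [[-0.16, 0.987, -0.001], [0.987, 0.16, 0.0], [0.0, -0.001, -1.0]]
force: [1.1, 1.1, 0.7]
opening: 0.503
t 27.58 tcp [490.  238.1 111.2] shift [-0.084  0.114 -0.412] turn [-0.    -0.002 -0.004] F [1.1 1.1 0.7] op 0.503
side 116 [642.4  36.   25. ] [9.3 9.2 2.1]
top 160 [645.4  40.6  27.5] [9.2 9.  2.2]
```

View pics/k4top.png

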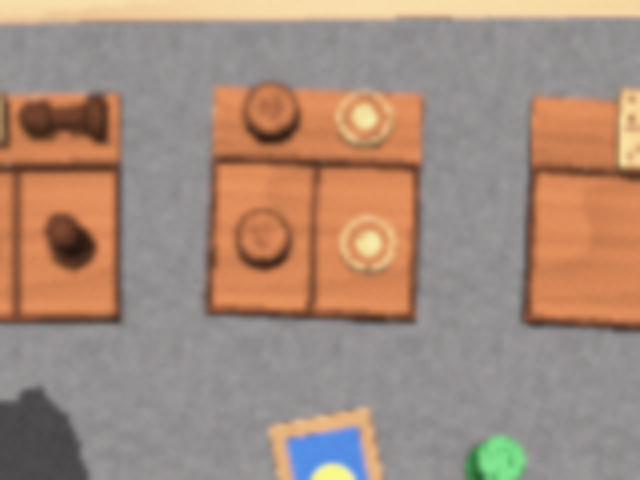

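The king sits centred in the left bay (263,238). Next, the domino.

```bash
python3 -m pendant '[-0.084,0.114,-0.1,0,-0.002,-0.004,0,-0.084,0.114,-0.35,0,-0.002,-0.004,0,-0.084,0.114,-0.65,0,-0.002,-0.004,0,-0.084,0.114,-0.8,0,-0.002,-0.004,0,-0.084,0.114,-0.8,0,-0.002,-0.004,0,-0.084,0.114,-0.8,0,-0.002,-0.004,0]'; python3 go.py 481.6 249.5 1.5 9; python3 - <<'E'
from h import *
for n in("side","top"):
    c=vision.capture(n);u=proj(c,[482,250,10])[0].astype(int);f=c["frame"][max(0,u[1]-60):u[1]+60,max(0,u[0]-80):u[0]+80,::-1]
    cv2.imwrite(f"pics/d1{n}.png",cv2.resize(f,None,fx=4,fy=4,interpolation=cv2.INTER_CUBIC))
E
```

```text
clock: 28.18
tcp_pos: [478.2, 252.1, 30.8]
tcp_rot: [[-0.165, 0.986, -0.004], [0.986, 0.165, 0.0], [0.001, -0.004, -1.0]]
force: [0.5, -0.8, 0.7]
opening: 0.501
t 28.18 tcp [478.2 252.1  30.8] shift [ 0.034 -0.026 -0.293] turn [-0.    -0.005 -0.011] F [ 0.5 -0.8  0.7] op 0.501
```

View pics/d1side.png

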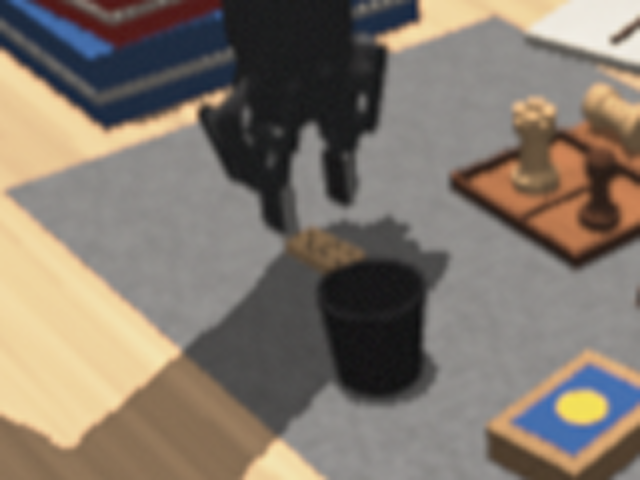

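View pics/d1top.png

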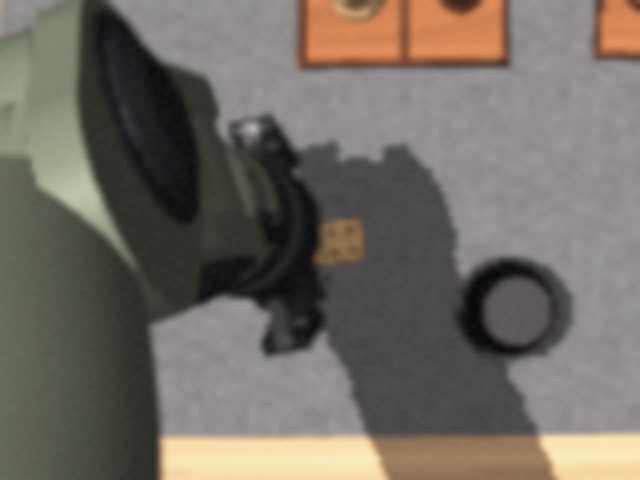

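The fingers line up with the domino at (320,240) in the side crop, once the remaining 3 mm correction is applied.

```bash
python3 -m pendant '[0.034,-0.026,-0.05,0,-0.005,-0.011,0,0.034,-0.026,-0.15,0,-0.005,-0.011,0,0.034,-0.026,-0.25,0,-0.005,-0.011,0,0.034,-0.026,-0.29,0,-0.005,-0.011,0,0.034,-0.026,-0.29,0,-0.005,-0.011,0,0.034,-0.026,-0.29,0,-0.005,-0.011,0]'; python3 go.py 481.6 249.5 1.5 9
```

```text
clock: 28.78
tcp_pos: [482.5, 249.9, 2.6]
tcp_rot: [[-0.156, 0.988, 0.002], [0.988, 0.156, 0.001], [0.001, 0.002, -1.0]]
force: [-0.8, 0.4, 0.0]
opening: 0.497
t 28.78 tcp [482.5 249.9   2.6] shift [-0.009 -0.004 -0.011] turn [-0.001  0.002  0.   ] F [-0.8  0.4  0. ] op 0.497
```

```bash
python3 -m pendant '[-0.009,0,-0.006,0,0,0,0,-0.009,0,-0.006,0,0,0,-0.15,-0.009,0,-0.006,0,0,0,-0.3,-0.009,0,-0.006,0,0,0,-0.45,-0.009,0,-0.006,0,0,0,-1,-0.009,0,-0.006,0,0,0,-1,-0.009,0,-0.006,0,0,0,-1,-0.009,0,-0.006,0,0,0,-1]' 30; python3 go.py 638 -200 110 -3.7
```

```text
clock: 29.45
tcp_pos: [481.9, 250.0, 2.3]
tcp_rot: [[-0.156, 0.988, 0.002], [0.988, 0.156, 0.001], [0.001, 0.002, -1.0]]
force: [-0.1, 0.5, 4.3]
opening: 0.294
t 29.45 tcp [481.9 250.    2.3] shift [ 1.561 -4.5    1.077] turn [-0.002  0.003 -0.282] F [-0.1  0.5  4.3] op 0.294
```

```bash
python3 -m pendant '[0,0,0.1,0,0,0,-1,0,0,0.3,0,0,0,-1,0,0,0.55,0,0,0,-1,0,0,0.8,0,0,0,-1,0,0,1,0,0,0,-1,0,0,1,0,0,0,-1]'; python3 -m pendant '[0.08,-0.2,0,0,0,-0.03,-1,0.18,-0.5,0,0,0,-0.06,-1,0.28,-0.8,0,0,0,-0.09,-1,0.35,-1,0,0,0,-0.12,-1]'; python3 -m pendant '[0.12,-0.33,0,0,0,-0.04,-1,0.24,-0.66,0,0,0,-0.08,-1,0.35,-1,0,0,0,-0.12,-1]'; python3 -m pendant '[0.12,-0.33,0,0,0,-0.04,-1,0.24,-0.66,0,0,0,-0.04,-1,0.35,-1,0,0,0,-0.04,-1]'; python3 -m pendant '[0.12,-0.33,0,0,0,0,-1,0.24,-0.66,0,0,0,0,-1,0.35,-1,0,0,0,0,-1]';  python3 go.py 638 -200 60 -3.7; python3 - <<'E'
from h import *
for n in("side",):
    c=vision.capture(n);u=proj(c,[625,-155,90])[0].astype(int);f=c["frame"][max(0,u[1]-60):u[1]+60,max(0,u[0]-80):u[0]+80,::-1]
    cv2.imwrite(f"pics/d2{n}.png",cv2.resize(f,None,fx=4,fy=4,interpolation=cv2.INTER_CUBIC))
E
```

```text
clock: 29.95
tcp_pos: [484.6, 251.0, 106.9]
tcp_rot: [[-0.156, 0.988, 0.009], [0.988, 0.156, 0.004], [0.002, 0.009, -1.0]]
force: [1.9, 1.2, -0.4]
opening: 0.294
clock: 30.28
tcp_pos: [519.7, 148.9, 106.7]
tcp_rot: [[-0.061, 0.998, 0.009], [0.998, 0.061, 0.002], [0.001, 0.009, -1.0]]
force: [0.8, 0.2, 0.1]
opening: 0.287
clock: 30.53
tcp_pos: [554.7, 47.6, 106.4]
tcp_rot: [[0.034, 0.999, 0.008], [0.999, -0.034, 0.001], [0.001, 0.008, -1.0]]
force: [0.7, 0.1, -0.3]
opening: 0.294
clock: 30.78
tcp_pos: [589.5, -54.1, 105.9]
tcp_rot: [[0.066, 0.998, 0.008], [0.998, -0.066, 0.001], [0.002, 0.007, -1.0]]
force: [-1.0, 0.7, -0.2]
opening: 0.289
clock: 31.03
tcp_pos: [624.4, -155.6, 105.3]
tcp_rot: [[0.066, 0.998, 0.006], [0.998, -0.066, 0.002], [0.002, 0.006, -1.0]]
force: [0.3, 0.8, -0.7]
opening: 0.296
t 31.03 tcp [ 624.4 -155.6  105.3] shift [ 0.136 -0.444 -0.453] turn [-0.002  0.008  0.002] F [ 0.3  0.8 -0.7] op 0.296
```

View pics/d2side.png

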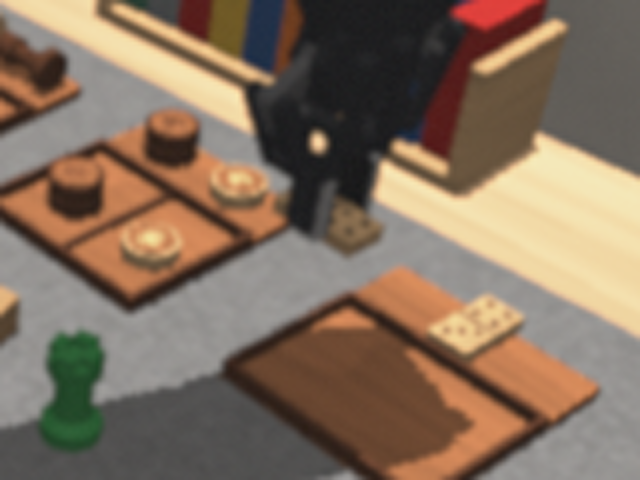

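The domino is held level at (335,220). Moving over the tray.

```bash
python3 -m pendant '[0.06,-0.2,0,-0.002,0.008,0,-1,0.13,-0.42,-0.1,-0.002,0.008,0,-1,0.136,-0.444,-0.35,-0.002,0.008,0,-1,0.136,-0.444,-0.6,-0.002,0.008,0,-1,0.136,-0.444,-0.8,-0.002,0.008,0,-1,0.136,-0.444,-0.85,-0.002,0.008,0,-1,0.136,-0.444,-0.85,-0.002,0.008,0,-1]'; python3 go.py 638 -200 8 -3.7; python3 - <<'E'
from h import *
for n in("side",):
    c=vision.capture(n);u=proj(c,[638,-200,10])[0].astype(int);f=c["frame"][max(0,u[1]-60):u[1]+60,max(0,u[0]-80):u[0]+80,::-1]
    cv2.imwrite(f"pics/d3{n}.png",cv2.resize(f,None,fx=4,fy=4,interpolation=cv2.INTER_CUBIC))
E
```

```text
clock: 31.67
tcp_pos: [638.2, -206.4, 18.1]
tcp_rot: [[0.072, 0.997, -0.001], [0.997, -0.072, -0.004], [-0.004, -0.001, -1.0]]
force: [0.2, 0.1, 0.0]
opening: 0.293
t 31.67 tcp [ 638.2 -206.4   18.1] shift [-0.002  0.064 -0.101] turn [ 0.005 -0.002  0.01 ] F [0.2 0.1 0. ] op 0.293
```

View pics/d3side.png

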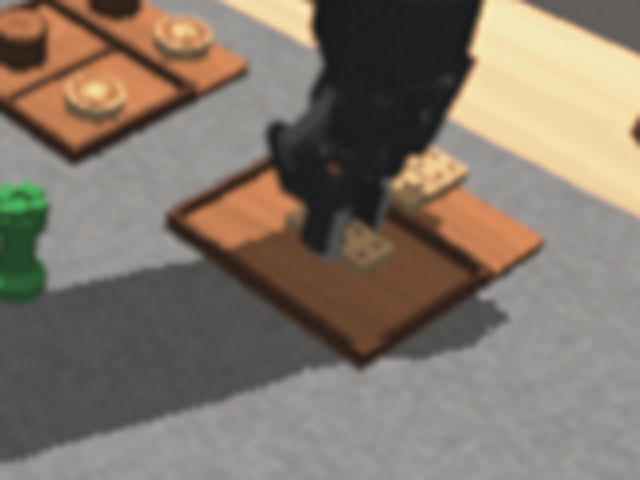

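```bash
python3 -m pendant '[0,0.03,-0.03,0.005,-0.002,0.01,-1,0,0.05,-0.06,0.005,-0.002,0.01,-1,0,0.05,-0.085,0.005,-0.002,0.01,-1,0,0.05,-0.095,0.005,-0.002,0.01,-1,0,0.05,-0.095,0.005,-0.002,0.01,-1,0,0.05,-0.095,0.005,-0.002,0.01,-1]'; python3 go.py 638 -200 6.3 -3.7
```

```text
clock: 32.22
tcp_pos: [639.8, -201.9, 10.8]
tcp_rot: [[0.064, 0.998, 0.004], [0.998, -0.064, -0.001], [-0.001, 0.004, -1.0]]
force: [-0.1, -0.3, 0.5]
opening: 0.293
t 32.22 tcp [ 639.8 -201.9   10.8] shift [-0.018  0.019 -0.045] turn [ 0.002  0.005 -0.001] F [-0.1 -0.3  0.5] op 0.293
```

```bash
python3 -m pendant '[-0.015,0.01,-0.02,0,0.005,0,-1,-0.015,0.01,-0.035,0,0.005,0,-1,-0.015,0.01,-0.045,0,0.005,0,-1,-0.015,0.01,-0.045,0,0.005,0,-1,-0.015,0.01,-0.045,0,0.005,0,-1,-0.015,0.01,-0.045,0,0.005,0,-1]'; python3 go.py 638 -200 6.3 -3.7
```

```text
clock: 32.72
tcp_pos: [638.3, -200.9, 6.4]
tcp_rot: [[0.064, 0.998, -0.0], [0.998, -0.064, -0.001], [-0.001, -0.0, -1.0]]
force: [-1.3, 0.3, 1.7]
opening: 0.296
t 32.72 tcp [ 638.3 -200.9    6.4] shift [-0.003  0.009 -0.001] turn [ 0.002 -0.    -0.001] F [-1.3  0.3  1.7] op 0.296
```

```bash
python3 -m pendant '[0,0,-0.006,0,0,0,-1,0,0,-0.006,0,0,0,-1,0,0,-0.008,0,0,0,-1]'; python3 go.py 638 -200 6.3 -3.7; python3 -m pendant '[0,0,0.003,0,0,0,-0.36,0,0,0.003,0,0,0,-0.3,0,0,0.003,0,0,0,-0.2,0,0,0.003,0,0,0,-0.1,0,0,0.003,0,0,0,0,0,0,0.003,0,0,0,0]'; python3 -m pendant '[0,0,0.1,0,0,0,0,0,0,0.35,0,0,0,0,0,0,0.7,0,0,0,0,0,0,1,0,0,0,0]'; python3 -m pendant '[-0.2,-0.2,0.2,0,0,0,0,-0.5,-0.4,0.4,0,0,0,0,-0.8,-0.7,0.6,0,0,0,0,-1,-1,0.8,0,0,0,0,-1,-1,0.8,0,0,0,0]';python3 -m pendant '[-0.3,-0.2,0,0,0,0,0,-0.5,-0.4,0,0,0,0,0,-0.8,-0.7,0,0,0,0,0,-1,-1,0,0,0,0,0,-1,-1,0,0,0,0,0]'
```

```text
clock: 32.97
tcp_pos: [638.3, -200.9, 6.4]
tcp_rot: [[0.064, 0.998, -0.0], [0.998, -0.064, -0.001], [-0.001, -0.0, -1.0]]
force: [-2.9, 0.7, 7.7]
opening: 0.292
t 32.97 tcp [ 638.3 -200.9    6.4] shift [-0.003  0.009 -0.001] turn [ 0.002 -0.    -0.001] F [-2.9  0.7  7.7] op 0.292
clock: 33.47
tcp_pos: [638.2, -200.9, 6.4]
tcp_rot: [[0.064, 0.998, -0.0], [0.998, -0.064, -0.001], [-0.001, -0.0, -1.0]]
force: [-0.7, 0.5, -1.3]
opening: 0.5
clock: 33.8
tcp_pos: [637.9, -200.8, 108.2]
tcp_rot: [[0.064, 0.998, -0.001], [0.998, -0.064, -0.001], [-0.001, -0.001, -1.0]]
force: [0.6, -0.0, 0.6]
opening: 0.499
clock: 34.22
tcp_pos: [536.5, -306.2, 193.2]
tcp_rot: [[0.069, 0.998, 0.003], [0.998, -0.069, -0.007], [-0.007, 0.003, -1.0]]
force: [1.3, 0.0, 0.2]
opening: 0.502
clock: 34.63
tcp_pos: [433.1, -411.2, 194.1]
tcp_rot: [[0.076, 0.997, 0.002], [0.997, -0.076, -0.011], [-0.011, 0.003, -1.0]]
force: [0.6, 0.0, -0.3]
opening: 0.499
```

```bash
python3 - <<'E'
from h import *
for n in("top","side"):
    c=vision.capture(n);f=c["frame"][:,:,::-1]
    r=f[85:260,90:430] if n=="top" else f[105:355,130:430]
    cv2.imwrite(f"pics/end{n}.png",cv2.resize(r,None,fx=2.35,fy=2.35,interpolation=cv2.INTER_CUBIC))
    X=cloud(c);
    for k,(x,y,z0,w) in dict(pawn=(645,162,40,28),rook=(645,229,40,28),man=(643,-28,10,22),king=(645,38,19,22),domino=(638,-200,9,40),cup=(438,126,50,40),box=(485,-3,15,55),green=(498,-103,45,25),or1=(363,-192,45,25),or2=(345,-91,45,25)).items():
        m=(X[...,2]>z0)&(X[...,2]<75)&(abs(X[...,0]-x)<w)&(abs(X[...,1]-y)<w);P=X[m];T=P[P[:,2]>np.percentile(P[:,2],95)-4] if len(P) else P
        if len(T): print(n,k,len(P),((T.min(0)+T.max(0))/2).round(1),np.percentile(P[:,2],95).round(1),"zstd",T[:,2].std().round(1))
E
python3 go.py 0 0 0
```

```text
top pawn 59 [645.8 162.3  59.3] 60.6 zstd 1.4
top rook 128 [643.8 227.6  63. ] 64.1 zstd 1.4
top man 154 [642.6 -27.3  17.2] 18.6 zstd 1.2
top king 160 [645.8  41.4  28.5] 30.0 zstd 1.2
top domino 205 [ 637.3 -199.4   15. ] 16.4 zstd 1.2
top cup 165 [438.6 127.7  62.4] 63.6 zstd 1.3
top box 923 [485.7  -1.8  28.3] 28.5 zstd 1.3
top green 120 [ 498.8 -103.    59.1] 60.5 zstd 1.2
top or1 128 [ 361.8 -191.5   59.9] 60.8 zstd 1.5
top or2 125 [345.4 -90.1  58.8] 60.4 zstd 1.2
side pawn 57 [643.4 159.   55.8] 57.3 zstd 1.3
side rook 107 [643.8 226.9  60. ] 61.4 zstd 1.2
side man 118 [641.8 -28.7  13.9] 15.5 zstd 0.9
side king 115 [645.8  37.7  26. ] 27.2 zstd 1.1
side domino 231 [ 637.  -201.4   12.5] 13.5 zstd 1.1
side cup 245 [438.4 125.2  59.5] 60.6 zstd 1.3
side box 871 [485.6  -3.7  24.4] 25.6 zstd 1.0
side green 155 [ 497.5 -105.    56.2] 57.6 zstd 1.2
side or1 235 [ 363.4 -192.4   56.7] 57.9 zstd 1.1
side or2 196 [345.1 -91.5  56.3] 57.8 zstd 1.1
t 34.73 tcp [ 435.8 -407.2  193.7] shift [-4.358  4.072 -1.937] turn [0.009 0.005 0.092] F [0.3 1.8 0.8] op 0.497
```

View pics/endtop.png

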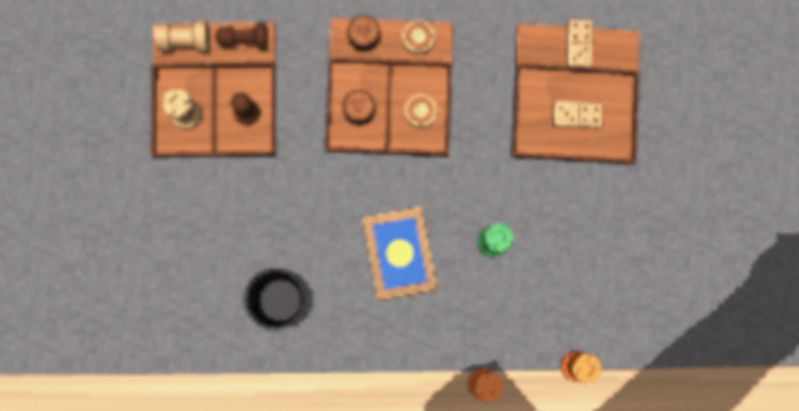

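View pics/endside.png

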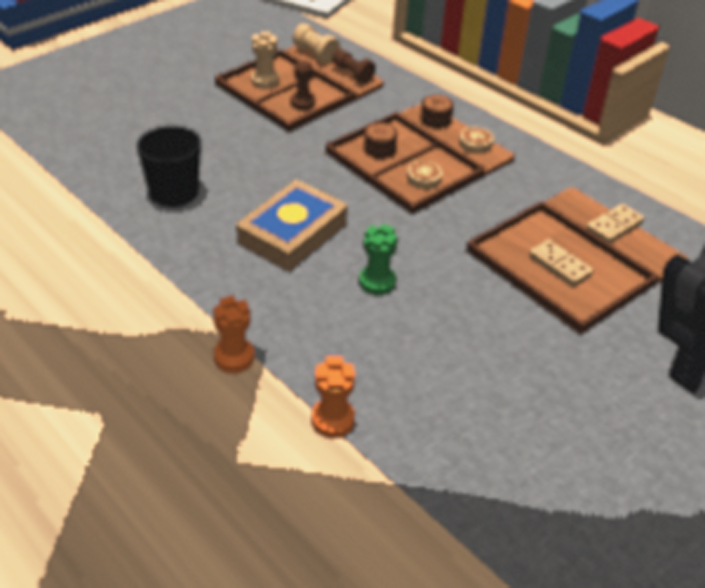

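All five pieces are in their bays: in the top crop, rook (180,105), pawn (245,107), king (358,107), man (420,110) and domino (578,114). The cup, card box and coloured rooks are unmoved, so I'm handing in.

```bash
python3 -c "
from rig import finish_job
print(finish_job())"
```

```text
the job is handed in; nothing more can be done
None
```

All five pieces are in their matching trays and the job is handed in after about 35 s of robot time; no verdict was reported. I worked in the order asked: pawn, rook, man, king, domino. Each piece was lowered until 4–8 N of floor contact showed at the wrist, then released slowly.

- **Final positions:** both cameras show the pawn and rook upright in separate chess bays, the man and king flat in separate draughts bays, and the domino flat with pips up, near the middle of its tray. Piece heights fit resting on the 4 mm floor, within about 2 mm.
- **Things to leave alone:** the dice cup, card box, green rook and two orange rooks stayed within about 2 mm of where they started. The arm is clear of everything.
- **Disagreements:** the two cameras differ by about 2–4 mm in height and position, which is inside the bay margins. The glued domino sample looks long along x in the pictures, although the text says y. I set the loose domino down long side along y.

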